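Hang the picking pails on the rack and lock it

ROBOT

A 6-joint arm with a two-finger parallel gripper is mounted at the origin on the work surface. World frame = base frame: x ahead of the robot, y to its left, z up, the work surface at z = 0. Lengths are in m, angles in rad, forces in N, time in s.
With the tool pointing down it reaches from about 0.35 to 0.875 m from the base axis. Payload 4.2 kg.
Tool frame: the origin (TCP) lies at the very end of the fingers, on their centre line; the grasp point (between the pads) lies 19 mm behind it; x points along the fingers, y is the direction in which the jaws open and shut, and the axes are right-handed (so a half turn about x gives the same grasp; the last joint's range is limited). The gripper opens to 87 mm and grips with 3 to 60 N. Pads are 19 mm wide; open, the fingers measure 117 mm over their backs; the gripper's body (75 mm by 190 mm) begins 51 mm behind the grasp point.
Start: joints at [-1.03, 0.385, 0.008, 0, -1.194, -0.259], TCP at [0.174, -0.6, 0.223] pointing down, gripper open.
Joint ranges: [-3.14, 3.14], [-1.21, 2.06], [-1.07, 1.41], [-3.16, 2.05], [-2.99, -0.16], [-3.1, 3.1]. Speed limits (rad/s): [2.79, 2.79, 3.14, 3.14, 3.14, 3.14].

INTERFACE

Orientations are given as a unit quaternion [x, y, z, w].
In Python, from plant import readout, read_camera, ctrl gives the robot as it stands.
- The arm moves only by the tool play_rows, never from a script. Its argument "deltas" is a list of rows, each an object of numbers: "wx", "wy", "wz": the turn, a rotation vector about the tool's x, y, z in rad; "x", "y", "z": the shift along the tool's x, y, z in mm; "gripper": the closure, from 0 (fully open) to 1 (shut). In form: [{"wx": .., "wy": .., "wz": .., "x": .., "y": .., "z": .., "gripper": ..}, ...]. A call has exactly 5 rows; each row shifts and turns the pose as measured when the row begins, along the tool's axes as they then stand; what a row does not reach is not made up. A row lasts 1/8 s, in which the tool goes at most 62.5 mm and 10.7 degrees, less where a joint would pass 70% of its speed; a pose out of reach is approached as far as the arm can. A call with a gripper value outside its range is refused whole. The fingers move at their own pace and stop on an object; "squeeze" is the grip in N (left out, the last holds). Time passes only in rows, so rows that do not move let the fingers close, or fill a call up. It gives the time, the measured TCP pose, the force and the opening at its end, in the units of the state.
- readout.sense(): the state, without advancing time (a new reading comes with each control period).
- read_camera(name): name is "scene" or "top"; returns a dict with "image" (420x560x3 uint8, blue, green, red), "fx", "fy", "cx", "cy" (pixels), "position" and "attitude" of the camera in the world. Camera axes: x right, y up, looking along -z (the intrinsics and any distortion apply to the point x, -y, -z); pixel columns grow to the right and rows downward; lengths in m; the calibration is good to about 2 mm. A picture is of the moment at which its call begins. There is no depth.
- ctrl.close_job(): hands the job in, once; it reports no verdict.
The state is a dict: "time": time; "joints": joint angles; "dq": joint speeds; "joint_efforts": joint torques, N m; "tcp_pos": TCP position; "orientation": TCP orientation; "wrist_force": force on the tool from outside, world axes, zero at the start; "torque": the same for the moment, N m; "width": finger opening in m.
Only numpy, scipy, OpenCV 4.12 (cv2) and the standard library are available. Lean on these libraries where they do the work, as an engineer would, in place of code of your own. Each camera call takes 0.05 s, during which the arm holds its last target.

TASK

Packing is over: hang all the picking pails on the rack's hook by their handles, one behind the other, the largest first and so on down to the smallest, letting go of each before the next. Then push the keeper bolt fully shut in front of the hook and turn the cam knob its quarter turn clockwise to lock it. Leave the two chocolate cartons where they are.

Things in the scene. Friction and masses are not known exactly. Their poses are not given: they have to be found in the camera images.
- pail_xl: LARGEST picking pail, may be absent: blue open cup, 116 mm across, 34 mm high, with a tall grey strap handle, 205 mm high over all. Origin: centre of its underside; z up. The handle lies in the y-z plane (straps 12 mm wide along x, 5 mm thick), spreads to the cup's sides below and narrows at the top to a grip loop; x runs through the loop. Front and back are alike. About 260 g (x 0.7 to 1.33).
- pail_xl_eye (a point): centre of that pail's grip loop, 181 mm above the underside, 24 mm below the top. The loop's two upright legs (outer faces 48 mm apart, inner 38) are straight from 13 to 47 mm below the top, under a roof-shaped top. Gripped from above across the outer faces of the legs, the opening stays free for the hook. When the pail hangs, this point is 16 mm below the hook bar's top face.
- pail_l: second largest picking pail, may be absent: green open cup, 96 mm across, 30 mm high, with a tall grey strap handle, 162 mm high over all. Origin: centre of its underside; z up. The handle lies in the y-z plane (straps 12 mm wide along x, 5 mm thick), spreads to the cup's sides below and narrows at the top to a grip loop; x runs through the loop. Front and back are alike. About 200 g (x 0.7 to 1.33).
- pail_l_eye (a point): centre of that pail's grip loop, 138 mm above the underside, 24 mm below the top. The loop's two upright legs (outer faces 48 mm apart, inner 38) are straight from 13 to 47 mm below the top, under a roof-shaped top. Gripped from above across the outer faces of the legs, the opening stays free for the hook. When the pail hangs, this point is 16 mm below the hook bar's top face.
- pail_m: third largest picking pail, may be absent: yellow open cup, 76 mm across, 28 mm high, with a tall grey strap handle, 123 mm high over all. Origin: centre of its underside; z up. The handle lies in the y-z plane (straps 12 mm wide along x, 5 mm thick), spreads to the cup's sides below and narrows at the top to a grip loop; x runs through the loop. Front and back are alike. About 150 g (x 0.7 to 1.33).
- pail_m_eye (a point): centre of that pail's grip loop, 99 mm above the underside, 24 mm below the top. The loop's two upright legs (outer faces 48 mm apart, inner 38) are straight from 13 to 47 mm below the top, under a roof-shaped top. Gripped from above across the outer faces of the legs, the opening stays free for the hook. When the pail hangs, this point is 16 mm below the hook bar's top face.
- pail_s: smallest picking pail, may be absent: red open cup, 56 mm across, 26 mm high, with a tall grey strap handle, 86 mm high over all. Origin: centre of its underside; z up. The handle lies in the y-z plane (straps 12 mm wide along x, 5 mm thick), spreads to the cup's sides below and narrows at the top to a grip loop; x runs through the loop. Front and back are alike. About 100 g (x 0.7 to 1.33).
- pail_s_eye (a point): centre of that pail's grip loop, 62 mm above the underside, 24 mm below the top. The loop's two upright legs (outer faces 48 mm apart, inner 38) are straight from 13 to 47 mm below the top, under a roof-shaped top. Gripped from above across the outer faces of the legs, the opening stays free for the hook. When the pail hangs, this point is 16 mm below the hook bar's top face.
- rack: steel rack fixed on the table: base plate, 60 mm wide post at the back and one level hook bar (10 mm wide, 12 mm high, top face 250 mm above the table) running 190 mm from the post towards -x. Beside it at +y, a carrier of two blocks (y 99 to 121 and 255 to 305 mm, tops at 264 mm) with bolt and cam knob. Origin: on the table under the bar, 100 mm behind its tip; x along the bar to the post, z up.
- hook_tip (a point): free end of the hook bar, mid width, at top-face level; x points along the bar to the post, y across. The bar's last 6 mm carry a lip 10 mm above the top face: a loop sliding on along +x must pass over lip and bar together (22 mm high, 10 mm wide).
- hook_root (a point): where the bar's top face meets the post, 190 mm from hook_tip. Each smaller pail's cup hangs higher and fits inside the handle of the larger one behind it: the largest goes nearest the post, its loop at least 66 mm from this point; allow about 28 mm from one loop to the next for the fingers. A loop stays where it is set down on the bar.
- bolt (a joint): travel of the brass keeper bolt, m: 0 = fully drawn back (clear of the hook), 0.09 = fully shut. It slides along -y of the rack's frame, crossing 9 mm in front of the hook's tip, so that no handle can slide off. It stays where it is left; about 2 N moves it.
- bolt_peg (a point): middle of the bolt's black upright grip peg, 14 mm (x) by 16 mm (y) by 34 mm high, its top 13 mm above this point and its foot 21 mm below it on the bolt's upper face. The peg moves with the bolt; axes as the rack's.
- bolt_end (a point): end face centre of the bolt that passes in front of the hook tip.
- cam (a joint): angle of the orange cam knob on the rear block of the bolt carrier, rad: 0 = open (its grip bar along the rack's x axis), 1.571 = quarter turn, locked at its stop (bar along y). It turns clockwise seen from above, stays where it is left and needs about 0.04 N m. Turning it presses an orange shoe down onto the bolt and draws the clamp tight.
- cam_grip (a point): on the cam knob's vertical axis, at the height to grip its bar. The grip bar is 38 mm long, 14 mm thick and 32 mm high, its top 7 mm above this point; the point lies 301 mm above the table.
- carton_gold: white open carton 106 x 200 x 50 mm full of gold-foil chocolates; leave alone.
- carton_green: white open carton 170 x 240 x 50 mm full of green-foil chocolates; leave alone.
Not all that is in view belongs to the job. Several things have the shape of the pail_s; the one meant has the colours described above.

How it is judged:
On the way, in this order (a step that is already met when the one before it is completed fails the run):
1. the blue pail hangs on the hook bar by its handle, let go (x of pail_xl_eye in the frame of hook_tip between 0.008 and 0.175 m and y of pail_xl_eye in the frame of hook_tip between -0.02 and 0.02 m and z of pail_xl_eye in the frame of hook_tip between -0.026 and -0.006 m and angle between pail_xl's own z axis and vertical below 0.45 rad and contact force between pail_xl and the fingers below 0.3 N), for 0.3 s.
2. the green pail hangs on the hook bar by its handle, let go, after every larger pail present (x of pail_l_eye in the frame of hook_tip between 0.008 and 0.175 m and y of pail_l_eye in the frame of hook_tip between -0.02 and 0.02 m and z of pail_l_eye in the frame of hook_tip between -0.026 and -0.006 m and angle between pail_l's own z axis and vertical below 0.45 rad and contact force between pail_l and the fingers below 0.3 N), for 0.3 s.
3. the yellow pail hangs on the hook bar by its handle, let go, after every larger pail present (x of pail_m_eye in the frame of hook_tip between 0.008 and 0.175 m and y of pail_m_eye in the frame of hook_tip between -0.02 and 0.02 m and z of pail_m_eye in the frame of hook_tip between -0.026 and -0.006 m and angle between pail_m's own z axis and vertical below 0.45 rad and contact force between pail_m and the fingers below 0.3 N), for 0.3 s.
4. the red pail hangs on the hook bar by its handle, let go, after every larger pail present (x of pail_s_eye in the frame of hook_tip between 0.008 and 0.175 m and y of pail_s_eye in the frame of hook_tip between -0.02 and 0.02 m and z of pail_s_eye in the frame of hook_tip between -0.026 and -0.006 m and angle between pail_s's own z axis and vertical below 0.45 rad and contact force between pail_s and the fingers below 0.3 N), for 0.3 s.
5. the keeper bolt is pushed fully shut in front of the hook tip (value of joint bolt above 0.082 m), for 0.2 s.
6. the cam knob is turned its quarter turn to lock (value of joint cam above 1.35 rad and value of joint bolt above 0.082 m), for 0.2 s.
At the end, for the whole second after the job is handed in: Every pail present hangs untouched by its loop on the hook bar (loop centre 8 to 175 mm behind the tip, 6 to 26 mm below the bar's top face, within 20 mm sideways, tilt under 0.45 rad; it may sway), no two in one place; bolt beyond 82 of 90 mm, cam beyond 1.35 rad (all of step 1 and all of step 2 and all of step 3 and all of step 4 and all of step 6 and horizontal distance between pail_xl_eye and pail_l_eye above 0.01 m and horizontal distance between each of pail_xl_eye, pail_l_eye and pail_m_eye above 0.01 m and horizontal distance between each of pail_xl_eye, pail_l_eye, pail_m_eye and pail_s_eye above 0.01 m).
It fails at once if the carton gold is pushed more than 30 mm (distance of carton_gold from where it was at the start of the episode above 0.03 m).
It fails at once if the carton green is pushed more than 30 mm (distance of carton_green from where it was at the start of the episode above 0.03 m).
Of pail_xl, pail_l, pail_m, pail_s only 3 to 4 are there at a start; the rules pass over those that are not, and their reading is None.
At some moment in a run one of pail_xl, pail_l, pail_m, pail_s may be knocked a few centimetres aside while the robot is not near it.
It also fails if it takes over 208 s, if anything falls off the work surface, if the arm or the gripper's body presses on something with over 40 N, if the wrist force passes 120 N, or if a joint passes its speed limit or range.

## Working session

There is one attempt and no reset: what is moved stays moved. The work goes in short steps, Python scripts to look and compute and a tool call to move; the robot and the scene stay as the last step left them, time stands still between calls to the robot, and variables do not carry over. Pictures are saved under pics/ and viewed, and the job is handed in when it is done.

Besides the shell and the picture viewer there is one more tool, called after "Emit:" as a command line: name --argument value ..., lists and objects as JSON in quotes. play_rows: Moves the arm, as the interface text tells. Its arguments: {"type":"object","properties":{"deltas":{"type":"array","items":{"type":"object","properties":{"wx":{"type":"number"},"wy":{"type":"number"},"wz":{"type":"number"},"x":{"type":"number"},"y":{"type":"number"},"z":{"type":"number"},"gripper":{"type":"number"}}}},"squeeze":{"type":"number"}},"required":["deltas"]}

```bash
mkdir -p pics; ls
cat > h.py <<'E'
import numpy as np, cv2
from plant import readout, read_camera, ctrl
from scipy.spatial.transform import Rotation as R
E
python3 - <<'E'
from h import *
for n in ("scene","top"):
    c=read_camera(n)
    cv2.imwrite(f"pics/{n}0.png",c["image"])
    print({k:v for k,v in c.items() if k!="image"})
print(readout.sense())
E
```

```text
pics
{'fx': 404.04164170747003, 'fy': 404.04164170747003, 'cx': 278.4297468647023, 'cy': 207.98683816556184, 'position': array([ 1.09607102, -0.56991078,  1.05127616]), 'attitude': array([0.33389379, 0.15845685, 0.38371916, 0.8462659 ])}
{'fx': 479.9881807182597, 'fy': 479.9881807182597, 'cx': 275.6977513845318, 'cy': 213.45046842199693, 'position': array([ 0.37318349, -0.04331558,  1.6886771 ]), 'attitude': array([-0.03660046,  0.02727753,  0.70915884, -0.70356953])}
{'time': 0.1, 'joints': array([-1.03041412e+00,  3.85518239e-01,  6.76170156e-03, -4.27870471e-04,
       -1.19403454e+00, -2.58588143e-01]), 'dq': array([ 0.00038066, -0.00090365,  0.00361808,  0.00217453, -0.00070463,
       -0.00077863]), 'joint_efforts': array([-5.88071885e-05, -3.91691172e+01,  1.87935966e+01,  4.23187092e+00,
        1.34918833e-02, -7.00471310e-05]), 'tcp_pos': array([ 0.17365234, -0.59982268,  0.22154647]), 'orientation': array([-0.09854023,  0.70025189,  0.09994905,  0.69996236]), 'wrist_force': array([-0.1708448 , -0.46376899,  0.12521028]), 'torque': array([ 0.01778054, -0.04430164,  0.0443241 ]), 'width': 0.08722792224068206}
```

View pics/scene0.png

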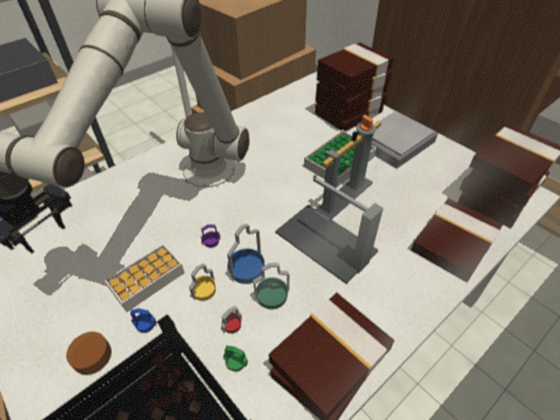

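View pics/top0.png

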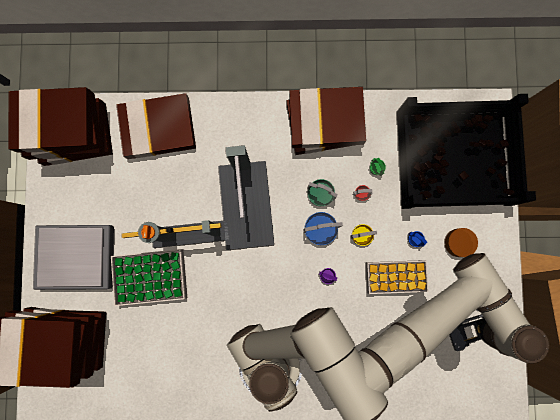

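Both views show all four pails: blue, green, yellow and red, near (320,230), (320,192), (362,236) and (362,193) in the top view. The rack is at (245,190), the bolt and cam at (215,228) and (147,231). The small purple, blue and green pails are decoys. I'll zoom in to measure.

Run:
```python
import cv2
a=cv2.imread("pics/top0.png"); 
cv2.imwrite("pics/top0a.png",cv2.resize(a[140:290,290:440],None,fx=4,fy=4,interpolation=cv2.INTER_CUBIC))
cv2.imwrite("pics/top0b.png",cv2.resize(a[130:265,115:285],None,fx=4.4,fy=4.4,interpolation=cv2.INTER_CUBIC))
b=cv2.imread("pics/scene0.png")
cv2.imwrite("pics/sc0a.png",cv2.resize(b[215:375,180:320],None,fx=3.7,fy=3.7,interpolation=cv2.INTER_CUBIC))
cv2.imwrite("pics/sc0b.png",cv2.resize(b[105:285,270:400],None,fx=3.3,fy=3.3,interpolation=cv2.INTER_CUBIC))
```

```text
(no output)
```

View pics/top0a.png

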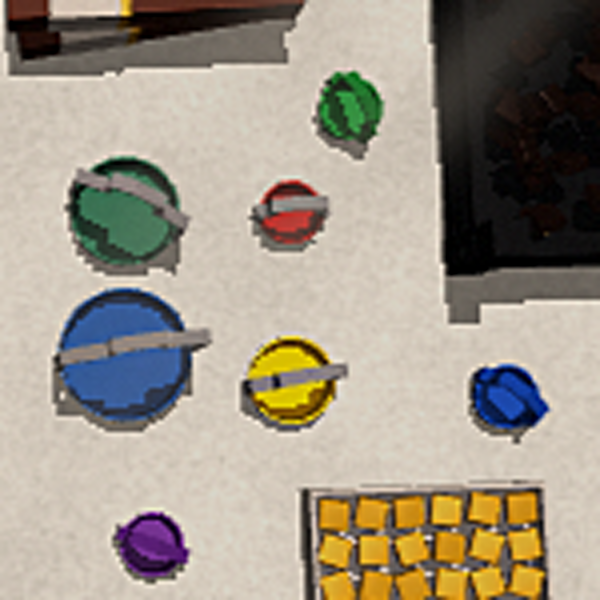

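View pics/top0b.png

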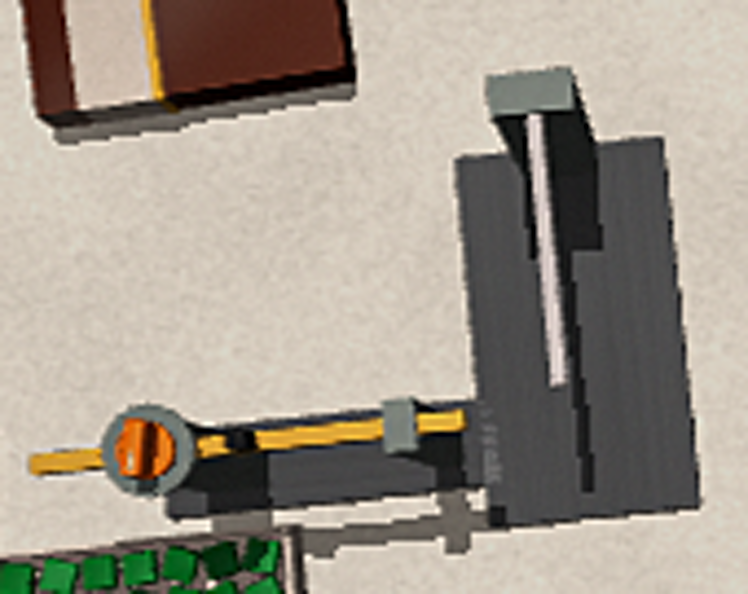

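View pics/sc0a.png

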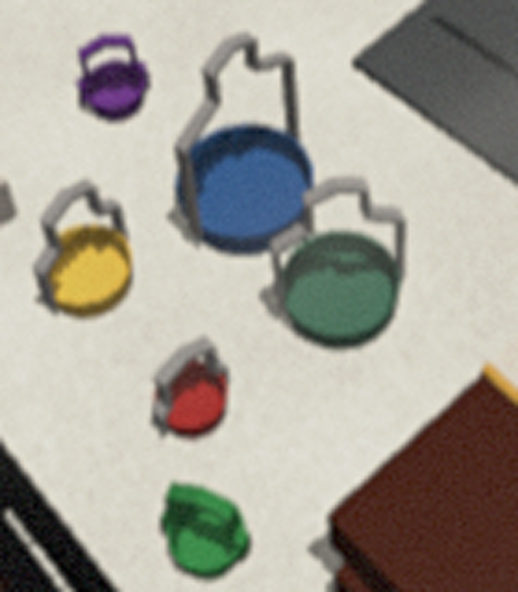

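View pics/sc0b.png

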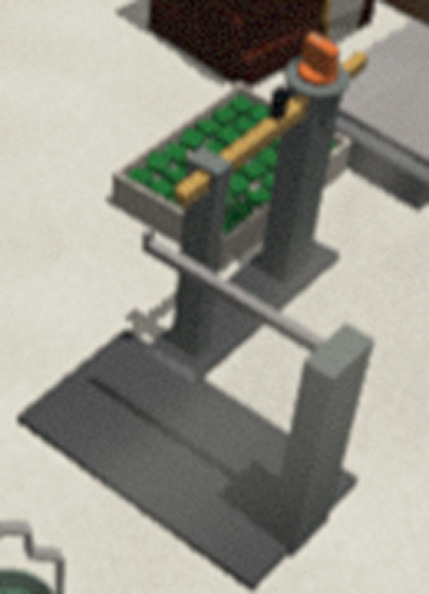

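```bash
cat >> h.py <<'E'
np.set_printoptions(precision=4,suppress=True)
CAM={}
def setcam(n,c):
    CAM[n]=(np.array([[c["fx"],0,c["cx"]],[0,c["fy"],c["cy"]],[0,0,1.]]),R.from_quat(c["attitude"]).as_matrix()@np.diag([1,-1,-1.]),np.array(c["position"]))
class _C(dict):pass
setcam("scene",dict(fx=404.04164,fy=404.04164,cx=278.42975,cy=207.98684,position=[1.09607102,-0.56991078,1.05127616],attitude=[0.33389379,0.15845685,0.38371916,0.8462659]))
setcam("top",dict(fx=479.98818,fy=479.98818,cx=275.69775,cy=213.45047,position=[0.37318349,-0.04331558,1.6886771],attitude=[-0.03660046,0.02727753,0.70915884,-0.70356953]))
def ray(n,p):
    K,M,o=CAM[n]; d=M@np.linalg.inv(K)@np.array([p[0],p[1],1.]); return o,d/np.linalg.norm(d)
def onz(n,p,z):
    o,d=ray(n,p); return o+d*(z-o[2])/d[2]
def proj(n,X):
    K,M,o=CAM[n]; v=K@(M.T@(np.asarray(X)-o)); return v[:2]/v[2]
def tri(pt,ps):
    o1,d1=ray("top",pt);o2,d2=ray("scene",ps)
    A=np.c_[d1,-d2];t=np.linalg.lstsq(A,o2-o1,rcond=None)[0]
    a=o1+d1*t[0];b=o2+d2*t[1];return (a+b)/2,np.linalg.norm(a-b)
RNG={"blue":((100,120,40),(130,255,255)),"green":((65,60,30),(92,190,255)),"yellow":((20,120,70),(32,255,255)),"red":((172,120,70),(180,255,255))}
def cups(n,img):
    hsv=cv2.cvtColor(img,cv2.COLOR_BGR2HSV);out={}
    for k,(lo,hi) in RNG.items():
        m=cv2.inRange(hsv,np.array(lo),np.array(hi))
        m=cv2.morphologyEx(m,cv2.MORPH_CLOSE,np.ones((7,7),np.uint8))
        cs,_=cv2.findContours(m,0,2); out[k]=sorted(cs,key=cv2.contourArea,reverse=True)[:3]
    return out
HT={"blue":.034,"green":.030,"yellow":.028,"red":.026}
E
python3 - <<'E'
from h import *
T=lambda x,y:(290+x/4-.375,140+y/4-.375)
TB=lambda x,y:(115+x/4.4-.4,130+y/4.4-.4)
S=lambda x,y:(180+x/3.7-.4,215+y/3.7-.4)
SB=lambda x,y:(270+x/3.3-.4,105+y/3.3-.4)
for n in("top","scene"):
    o=cups(n,cv2.imread(f"pics/{n}0.png"))
    for k,cs in o.items():
        for c in cs[:2]:
            h=cv2.convexHull(c)
            P=np.array([onz(n,p[0],HT[k]) for p in h],np.float32)
            (x,y),r=cv2.minEnclosingCircle(P[:,:2].copy()); print(n,k,cv2.contourArea(c),"c",round(x,4),round(y,4),"r",round(r,4))
print("tip",tri(TB(558,383),SB(148,240)),"root",tri(TB(533,115),SB(325,345)))
print("tip z",onz("top",TB(558,383),.255),onz("scene",SB(148,240),.255),"root z",onz("top",TB(533,115),.25))
print("XLapex",tri(T(155,345),S(245,40)))
print("knob",tri(TB(145,448),SB(320,55)), "peg",tri(TB(240,437),SB(280,95)),"end",tri(TB(465,420),SB(185,187)))
E
```

```text
top blue 783.5 c 0.4711 -0.1766 r 0.0572
top blue 197.0 c 0.4339 -0.5073 r 0.0324
top green 510.5 c 0.5967 -0.1791 r 0.047
top green 28.0 c 0.2545 0.4101 r 0.02
top yellow 1296.0 c 0.3031 -0.4367 r 0.0985
top yellow 340.0 c 0.4479 -0.3209 r 0.0378
scene blue 690.0 c 0.474 -0.1788 r 0.0572
scene blue 361.0 c 0.4288 -0.5127 r 0.0422
scene green 464.0 c 0.6054 -0.1866 r 0.0425
scene green 337.0 c 0.683 -0.381 r 0.0341
scene yellow 375.0 c 0.4528 -0.3227 r 0.041
scene yellow 138.5 c 0.2952 -0.3791 r 0.0467
scene red 2.5 c 0.586 -0.3149 r 0.0041
scene red 0.0 c 0.6143 -0.3459 r 0.0001
tip (array([0.4949, 0.0786, 0.2506]), np.float64(0.0003868735363357072)) root (array([0.6821, 0.0965, 0.2505]), np.float64(0.0025739098598833864))
tip z [0.4944 0.0781 0.255 ] [0.4983 0.0752 0.255 ] root z [0.6812 0.0957 0.25  ]
XLapex (array([ 0.4739, -0.177 ,  0.2121]), np.float64(0.02254248362881508))
knob (array([0.4511, 0.3489, 0.2987]), np.float64(0.003320974040859318)) peg (array([0.4578, 0.2883, 0.2849]), np.float64(0.0006756092777155453)) end (array([0.4716, 0.1434, 0.2604]), np.float64(0.006894506120614518))
```

Run:
```python
import cv2,numpy as np
a=cv2.imread("pics/top0.png"); b=cv2.imread("pics/scene0.png")
f=lambda im,x,y:cv2.resize(im[y:y+45,x:x+45],(290,290),interpolation=cv2.INTER_CUBIC)
t=np.hstack([f(a,302,208),f(a,300,170)]);u=np.hstack([f(a,340,213),f(a,340,170)])
cv2.imwrite("pics/hz.png",np.vstack([t,u]))
g=lambda im,x,y:cv2.resize(im[y:y+58,x:x+58],(290,290),interpolation=cv2.INTER_CUBIC)
t=np.hstack([g(b,222,222),g(b,247,255)]);u=np.hstack([g(b,178,250),g(b,203,290)])
cv2.imwrite("pics/hs.png",np.vstack([t,u]))
```

```text
(no output)
```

View pics/hz.png

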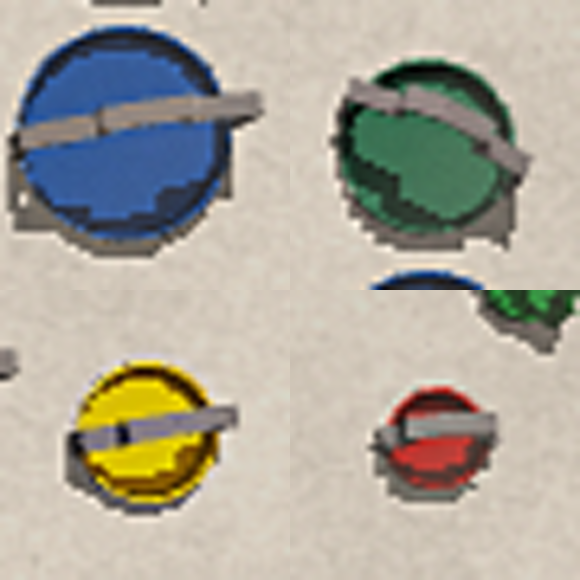

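View pics/hs.png

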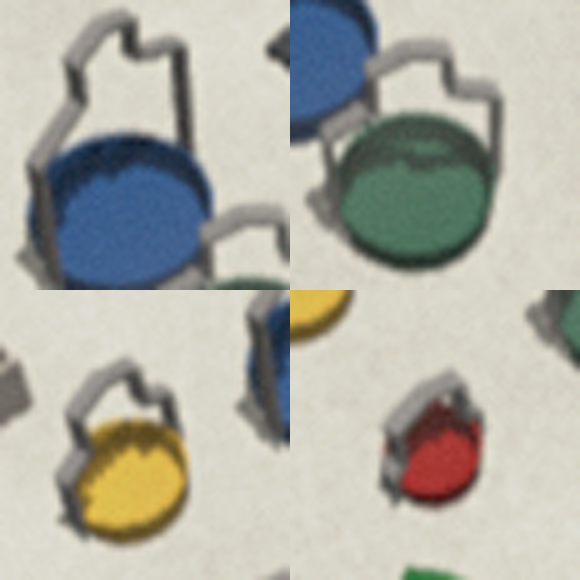

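Run:
```python
from h import *
G=lambda o,x,y:(o[0]+x/5-.4,o[1]+y/5-.4)
F=lambda o,x,y:(o[0]+x/6.444-.42,o[1]+y/6.444-.42)
D={"blue":((222,222),(74,58),(128,15),(302,208),(100,120),(190,104),.205,(.4711,-.1766)),
"green":((247,255),(370-290,66),(448-290,46),(300,170),(405-290,100),(490-290,138),.162,(.5967,-.1791)),
"yellow":((178,250),(70,415-290),(132,365-290),(340,213),(122,434-290),(205,420-290),.123,(.4479,-.3209)),
"red":((203,290),(388-290,425-290),(455-290,376-290),(340,170),(405-290,430-290),(492-290,422-290),.086,None)}
for k,(so,sl,sr,to,tl,tr,h,c) in D.items():
    z=h-.013
    a=onz("scene",G(so,*sl),z);b=onz("scene",G(so,*sr),z)
    p=onz("top",F(to,*tl),z);q=onz("top",F(to,*tr),z)
    for n,u,v in(("scene",a,b),("top",p,q)):
        d=u-v; print(k,n,"mid",(u+v)[:2]/2,"len",np.linalg.norm(d),"yaw(y dir)",np.arctan2(-d[0],d[1]))
    for t,s in((tl,sl),(tr,sr)): print("   tri",*tri(F(to,*t),G(so,*s)))
r=onz("top",F((340,170),436-290,440-290),.026);print("red cup",r)
st=readout.sense();print(R.from_quat(st["orientation"]).as_matrix())
```

```text
blue scene mid [ 0.4688 -0.1746] len 0.04211176622318919 yaw(y dir) -3.0208889491906987
blue top mid [ 0.4715 -0.1748] len 0.044271366598998836 yaw(y dir) 0.16803780016055908
   tri [ 0.4605 -0.1693  0.164 ] 0.033854227965896835
   tri [ 0.4816 -0.1813  0.2253] 0.029291539262292263
green scene mid [ 0.5933 -0.1766] len 0.04396652682616072 yaw(y dir) 2.7216321766235287
green top mid [ 0.5939 -0.1803] len 0.04659692312673717 yaw(y dir) -0.4346675717932914
   tri [ 0.5927 -0.1769  0.1434] 0.04193357844162975
   tri [ 0.5965 -0.1819  0.1652] 0.04620717901506496
yellow scene mid [ 0.4463 -0.3208] len 0.04520049414246478 yaw(y dir) -3.0201665135950213
yellow top mid [ 0.4466 -0.3154] len 0.04288043635928019 yaw(y dir) 0.15914408896783924
   tri [ 0.4354 -0.3178  0.074 ] 0.039908007816507364
   tri [ 0.4561 -0.3186  0.1408] 0.028500706928572303
red scene mid [ 0.5913 -0.3233] len 0.044324401734286784 yaw(y dir) 3.1377475741149174
red top mid [ 0.5945 -0.3227] len 0.04586552234288781 yaw(y dir) 0.08338465502221101
   tri [ 0.5867 -0.3219  0.0432] 0.03983968461865777
   tri [ 0.6006 -0.3247  0.1107] 0.03326326446784153
red cup [ 0.5934 -0.3239  0.026 ]
[[-0.0007 -0.2779  0.9606]
 [ 0.0019  0.9606  0.2779]
 [-1.      0.002  -0.0001]]
```

```bash
cat >> h.py <<'E'
def go(x,y,z,yaw):
    st=readout.sense();M=R.from_quat(st["orientation"]).as_matrix()
    p=st["tcp_pos"]
    T=np.array([[0,-np.sin(yaw),np.cos(yaw)],[0,np.cos(yaw),np.sin(yaw)],[-1,0,0]])
    d=M.T@(np.array([x,y,z])-p)*1000
    rv=R.from_matrix(M.T@T).as_rotvec()
    print("t",round(st["time"],2),"tcp",p,"yaw",round(np.arctan2(-M[0,1],M[1,1]),3),"w",round(st["width"],4),"F",st["wrist_force"])
    print("need mm",d.round(1),"rot",rv.round(3))
E
python3 - <<'E'
from h import *
go(.471,-.176,.24,.14)
E
```

```text
t 0.1 tcp [ 0.1737 -0.5998  0.2215] yaw 0.282 w 0.0872 F [-0.1708 -0.4638  0.1252]
need mm [-17.8 324.5 403.4] rot [ 0.142 -0.    -0.002]
```

Emit:
play_rows --deltas '[{"x": -3, "y": 33, "z": 40, "gripper": 0}, {"x": -3, "y": 33, "z": 40, "gripper": 0}, {"x": -3, "y": 33, "z": 40, "gripper": 0}, {"x": -3, "y": 33, "z": 40, "gripper": 0}, {"x": -3, "y": 33, "z": 40, "gripper": 0}]'

```text
schema error: expected keys wx, wy, wz, x, y, z, gripper
```

Run:
```python
from h import *
go(.471,-.176,.24,.14)
```

```text
t 0.1 tcp [ 0.1737 -0.5998  0.2215] yaw 0.282 w 0.0872 F [-0.1708 -0.4638  0.1252]
need mm [-17.8 324.5 403.4] rot [ 0.142 -0.    -0.002]
```

Emit:
play_rows --deltas '[{"wx": 0, "wy": 0, "wz": 0, "x": -3, "y": 33, "z": 40, "gripper": 0}, {"wx": 0, "wy": 0, "wz": 0, "x": -3, "y": 33, "z": 40, "gripper": 0}, {"wx": 0, "wy": 0, "wz": 0, "x": -3, "y": 33, "z": 40, "gripper": 0}, {"wx": 0, "wy": 0, "wz": 0, "x": -3, "y": 33, "z": 40, "gripper": 0}, {"wx": 0, "wy": 0, "wz": 0, "x": -3, "y": 33, "z": 40, "gripper": 0}]' --squeeze 20

```text
time: 0.72
tcp_pos: [0.3216, -0.3814, 0.2333]
orientation: [-0.094, 0.702, 0.099, 0.699]
wrist_force: [1.2, 0.3, 0.0]
width: 0.0868
```

Run:
```python
from h import *
go(.471,-.176,.24,.14)
```

```text
t 0.72 tcp [ 0.3216 -0.3814  0.2333] yaw 0.274 w 0.0868 F [1.1519 0.2746 0.0167]
need mm [ -5.9 157.4 199.4] rot [ 0.134 -0.003 -0.008]
```

Emit:
play_rows --deltas '[{"wx": 0, "wy": 0, "wz": 0, "x": -1, "y": 36, "z": 46, "gripper": 0}, {"wx": 0, "wy": 0, "wz": 0, "x": -1, "y": 36, "z": 46, "gripper": 0}, {"wx": 0, "wy": 0, "wz": 0, "x": -1, "y": 36, "z": 46, "gripper": 0}, {"wx": 0.067, "wy": 0, "wz": 0, "x": -1, "y": 36, "z": 46, "gripper": 0}, {"wx": 0.067, "wy": 0, "wz": 0, "x": -1, "y": 14, "z": 16, "gripper": 0}]'

```text
time: 1.35
tcp_pos: [0.4764, -0.1667, 0.2385]
orientation: [-0.046, 0.707, 0.052, 0.704]
wrist_force: [-0.4, -0.5, -0.4]
width: 0.087
```

Run:
```python
from h import *
go(.471,-.176,.164,.14)
for n in ("scene","top"):
    cv2.imwrite(f"pics/{n}1.png",read_camera(n)["image"])
a=cv2.imread("pics/scene1.png")[150:330,170:350]
cv2.imwrite("pics/s1.png",cv2.resize(a,None,fx=3.2,fy=3.2,interpolation=cv2.INTER_CUBIC))
```

```text
t 1.35 tcp [ 0.4764 -0.1667  0.2385] yaw 0.138 w 0.087 F [-0.4186 -0.515  -0.4329]
need mm [74.4 -9.1 -6.3] rot [-0.002 -0.004 -0.008]
```

View pics/s1.png

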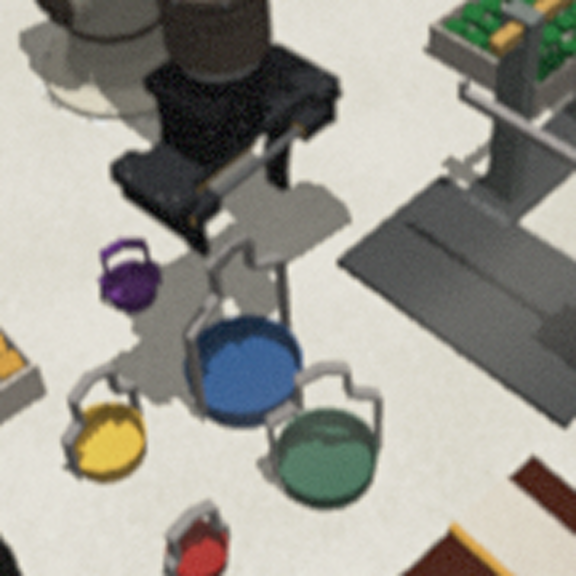

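The open fingers straddle the blue handle at crop (240,230). I'll shift 6–9 mm and descend.

Emit:
play_rows --deltas '[{"wx": 0, "wy": 0, "wz": 0, "x": 0, "y": -9, "z": -6, "gripper": 0}, {"wx": 0, "wy": 0, "wz": 0, "x": 30, "y": 0, "z": 0, "gripper": 0}, {"wx": 0, "wy": 0, "wz": 0, "x": 30, "y": 0, "z": 0, "gripper": 0}, {"wx": 0, "wy": 0, "wz": 0, "x": 14, "y": 0, "z": 0, "gripper": 0}, {"wx": 0, "wy": 0, "wz": 0, "x": 0, "y": 0, "z": 0, "gripper": 0.2}]'

```text
time: 2.08
tcp_pos: [0.4675, -0.182, 0.1628]
orientation: [-0.046, 0.707, 0.051, 0.704]
wrist_force: [0.3, -1.0, -0.3]
width: 0.0827
```

Run:
```python
from h import *
go(.471,-.176,.164,.14)
```

```text
t 2.08 tcp [ 0.4675 -0.182   0.1628] yaw 0.137 w 0.0827 F [ 0.2769 -0.9555 -0.3449]
need mm [-1.2  5.5  4.3] rot [-0.003 -0.005 -0.008]
```

Emit:
play_rows --deltas '[{"wx": 0, "wy": 0, "wz": 0, "x": -1, "y": 5, "z": 4, "gripper": 0.2}, {"wx": 0, "wy": 0, "wz": 0, "x": 0, "y": 0, "z": 0, "gripper": 0.35}, {"wx": 0, "wy": 0, "wz": 0, "x": 0, "y": 0, "z": 0, "gripper": 0.7}, {"wx": 0, "wy": 0, "wz": 0, "x": 0, "y": 0, "z": 0, "gripper": 0.8}, {"wx": 0, "wy": 0, "wz": 0, "x": 0, "y": 0, "z": 0, "gripper": 0.8}]'

```text
time: 2.7
tcp_pos: [0.4727, -0.1768, 0.167]
orientation: [-0.046, 0.705, 0.051, 0.706]
wrist_force: [0.0, 0.4, -0.8]
width: 0.0479
```

Emit:
play_rows --deltas '[{"wx": 0, "wy": 0, "wz": 0, "x": 0, "y": 0, "z": 0, "gripper": 0.8}, {"wx": 0, "wy": 0, "wz": 0, "x": -10, "y": 0, "z": 0, "gripper": 0.8}, {"wx": 0, "wy": 0, "wz": 0, "x": -20, "y": 0, "z": 0, "gripper": 0.8}, {"wx": 0, "wy": 0, "wz": 0, "x": -30, "y": 0, "z": 0, "gripper": 0.8}, {"wx": 0, "wy": 0, "wz": 0, "x": -15, "y": 0, "z": 0, "gripper": 0.8}]'

```text
time: 3.32
tcp_pos: [0.4708, -0.177, 0.2431]
orientation: [-0.046, 0.707, 0.051, 0.703]
wrist_force: [0.2, -0.1, -1.9]
width: 0.0477
```

Run:
```python
from h import *
go(.436,.0728,.24,.098)
for n in ("scene","top"):
    cv2.imwrite(f"pics/{n}2.png",read_camera(n)["image"])
a=cv2.imread("pics/scene2.png")[130:330,170:370]
cv2.imwrite("pics/s2.png",cv2.resize(a,None,fx=3,fy=3,interpolation=cv2.INTER_CUBIC))
```

```text
t 3.33 tcp [ 0.4708 -0.177   0.2431] yaw 0.137 w 0.0477 F [ 0.1694 -0.1162 -1.8548]
need mm [  5.2 252.1  -0.3] rot [ 0.039 -0.005 -0.008]
```

View pics/s2.png

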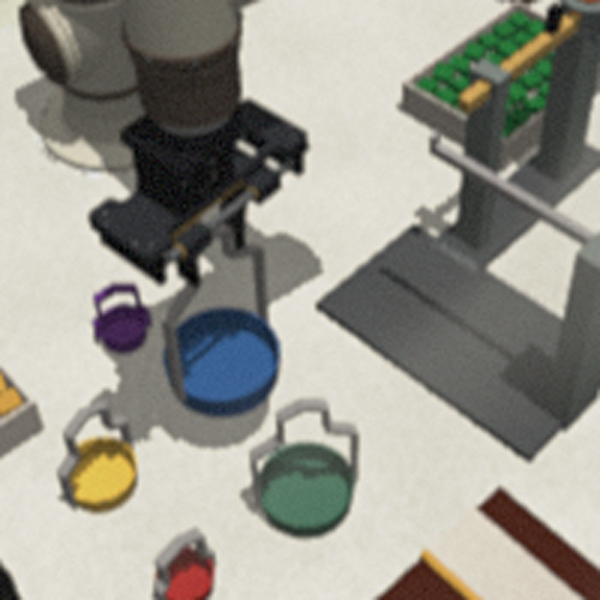

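Blue is lifted cleanly, width 47.7 mm. Next I carry it to a point in front of the hook tip.

Emit:
play_rows --deltas '[{"wx": 0, "wy": 0, "wz": 0, "x": 0, "y": 20, "z": 0, "gripper": 0.8}, {"wx": 0, "wy": 0, "wz": 0, "x": 0, "y": 40, "z": 0, "gripper": 0.8}, {"wx": 0.02, "wy": 0, "wz": 0, "x": 0, "y": 50, "z": 0, "gripper": 0.8}, {"wx": 0.02, "wy": 0, "wz": 0, "x": 0, "y": 50, "z": 0, "gripper": 0.8}, {"wx": 0, "wy": 0, "wz": 0, "x": 0, "y": 45, "z": 0, "gripper": 0.8}]'

```text
time: 4.05
tcp_pos: [0.4438, 0.0297, 0.2411]
orientation: [-0.028, 0.71, 0.034, 0.703]
wrist_force: [1.2, 0.6, -2.2]
width: 0.0479
```

Emit:
play_rows --deltas '[{"wx": 0, "wy": 0, "wz": 0, "x": 0, "y": 30, "z": 0, "gripper": 0.8}, {"wx": 0, "wy": 0, "wz": 0, "x": 0, "y": 14, "z": 0, "gripper": 0.8}, {"wx": 0, "wy": 0, "wz": 0, "x": 0, "y": 2, "z": 0, "gripper": 0.8}, {"wx": 0, "wy": 0, "wz": 0, "x": 0, "y": 0, "z": 0, "gripper": 0.8}, {"wx": 0, "wy": 0, "wz": 0, "x": 0, "y": 0, "z": 0, "gripper": 0.8}]'

```text
time: 4.68
tcp_pos: [0.4376, 0.0774, 0.2393]
orientation: [-0.029, 0.712, 0.034, 0.701]
wrist_force: [-0.3, -0.3, -1.4]
width: 0.0475
```

Run:
```python
from h import *
go(.436,.0728,.24,.098)
for n in ("scene","top"):
    cv2.imwrite(f"pics/{n}3.png",read_camera(n)["image"])
a=cv2.imread("pics/scene3.png")[80:280,230:430]
cv2.imwrite("pics/s3.png",cv2.resize(a,None,fx=3,fy=3,interpolation=cv2.INTER_CUBIC))
```

```text
t 4.67 tcp [0.4376 0.0774 0.2393] yaw 0.09 w 0.0475 F [-0.2973 -0.269  -1.4081]
need mm [-0.7 -4.4 -2. ] rot [-0.008 -0.014 -0.008]
```

View pics/s3.png

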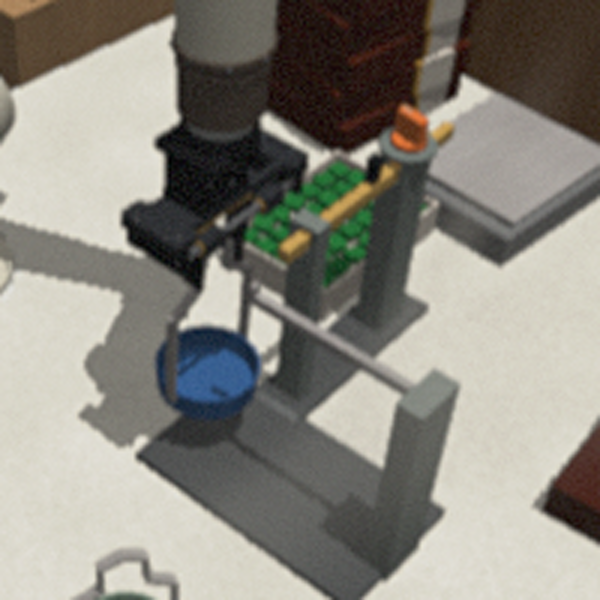

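Emit:
play_rows --deltas '[{"wx": -0.008, "wy": -0.014, "wz": -0.008, "x": -2, "y": -4, "z": 0, "gripper": 0.8}, {"wx": 0, "wy": 0, "wz": 0, "x": 0, "y": 0, "z": 15, "gripper": 0.8}, {"wx": 0, "wy": 0, "wz": 0, "x": 0, "y": 0, "z": 20, "gripper": 0.8}, {"wx": 0, "wy": 0, "wz": 0, "x": 0, "y": 0, "z": 20, "gripper": 0.8}, {"wx": 0, "wy": 0, "wz": 0, "x": 0, "y": 0, "z": 15, "gripper": 0.8}]'

```text
time: 5.4
tcp_pos: [0.5121, 0.0792, 0.2423]
orientation: [-0.035, 0.705, 0.035, 0.708]
wrist_force: [-0.2, -0.0, -3.0]
width: 0.0479
```

Run:
```python
from h import *
go(.6163,.0905,.241,.098)
for n in ("scene","top"):
    cv2.imwrite(f"pics/{n}4.png",read_camera(n)["image"])
a=cv2.imread("pics/scene4.png")[80:280,230:430]
cv2.imwrite("pics/s4.png",cv2.resize(a,None,fx=3,fy=3,interpolation=cv2.INTER_CUBIC))
```

```text
t 5.4 tcp [0.5121 0.0792 0.2423] yaw 0.098 w 0.0479 F [-0.1772 -0.0263 -3.0338]
need mm [  1.7   1.  104.8] rot [0.    0.004 0.001]
```

View pics/s4.png

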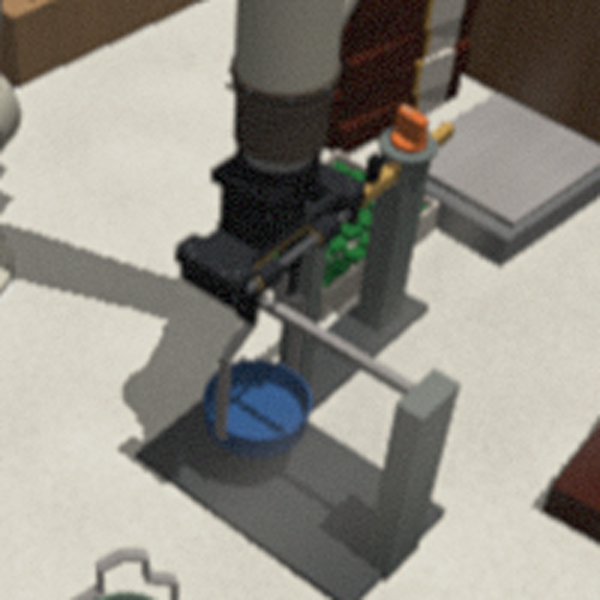

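The loop is over the tip with no contact force. I continue along the bar.

Emit:
play_rows --deltas '[{"wx": 0, "wy": 0, "wz": 0, "x": 0, "y": 0, "z": 20, "gripper": 0.8}, {"wx": 0, "wy": 0, "wz": 0, "x": 0, "y": 0, "z": 25, "gripper": 0.8}, {"wx": 0, "wy": 0, "wz": 0, "x": 0, "y": 0, "z": 25, "gripper": 0.8}, {"wx": 0, "wy": 0, "wz": 0, "x": 0, "y": 1, "z": 18, "gripper": 0.8}, {"wx": 0, "wy": 0, "wz": 0, "x": 0, "y": 0, "z": 5, "gripper": 0.8}]'

```text
time: 6.12
tcp_pos: [0.6047, 0.0891, 0.2414]
orientation: [-0.035, 0.706, 0.034, 0.706]
wrist_force: [-0.6, 0.7, -2.5]
width: 0.0481
```

Run:
```python
from h import *
go(.6163,.0905,.220,.098)
```

```text
t 6.12 tcp [0.6047 0.0891 0.2414] yaw 0.098 w 0.0481 F [-0.6164  0.7444 -2.4873]
need mm [21.4  0.3 11.7] rot [-0.    -0.001  0.001]
```

Emit:
play_rows --deltas '[{"wx": 0, "wy": 0, "wz": 0, "x": 0, "y": 0, "z": 10, "gripper": 0.8}, {"wx": 0, "wy": 0, "wz": 0, "x": 8, "y": 0, "z": 0, "gripper": 0.8}, {"wx": 0, "wy": 0, "wz": 0, "x": 7, "y": 0, "z": 0, "gripper": 0.8}, {"wx": 0, "wy": 0, "wz": 0, "x": 2, "y": 0, "z": 0, "gripper": 0.8}, {"wx": 0, "wy": 0, "wz": 0, "x": 0, "y": 0, "z": 0, "gripper": 0.8}]'

```text
time: 6.75
tcp_pos: [0.6127, 0.0898, 0.2228]
orientation: [-0.035, 0.707, 0.034, 0.705]
wrist_force: [0.6, 0.2, -1.5]
width: 0.048
```

Run:
```python
from h import *
go(.6163,.0905,.220,.098)
```

```text
t 6.75 tcp [0.6127 0.0898 0.2228] yaw 0.098 w 0.048 F [ 0.5765  0.1919 -1.4744]
need mm [2.8 0.4 3.6] rot [-0.    -0.003  0.001]
```

Emit:
play_rows --deltas '[{"wx": 0, "wy": 0, "wz": 0, "x": 2, "y": 0, "z": 0, "gripper": 0.8}, {"wx": 0, "wy": 0, "wz": 0, "x": 1, "y": 0, "z": 0, "gripper": 0.8}, {"wx": 0, "wy": 0, "wz": 0, "x": 0, "y": 0, "z": 0, "gripper": 0.4}, {"wx": 0, "wy": 0, "wz": 0, "x": 0, "y": 0, "z": 0, "gripper": 0.25}, {"wx": 0, "wy": 0, "wz": 0, "x": 0, "y": 0, "z": 0, "gripper": 0.25}]'

```text
time: 7.38
tcp_pos: [0.6139, 0.0899, 0.2222]
orientation: [-0.035, 0.706, 0.035, 0.707]
wrist_force: [-0.2, 0.6, -0.7]
width: 0.062
```

Run:
```python
from h import *
go(.6163,.0905,.27,.098)
for n in ("scene","top"):
    cv2.imwrite(f"pics/{n}5.png",read_camera(n)["image"])
a=cv2.imread("pics/scene5.png")[80:280,230:430]
cv2.imwrite("pics/s5.png",cv2.resize(a,None,fx=3,fy=3,interpolation=cv2.INTER_CUBIC))
```

```text
t 7.38 tcp [0.6139 0.0899 0.2222] yaw 0.098 w 0.062 F [-0.2493  0.634  -0.6772]
need mm [-47.8   0.3   2.5] rot [0.    0.002 0.001]
```

View pics/s5.png

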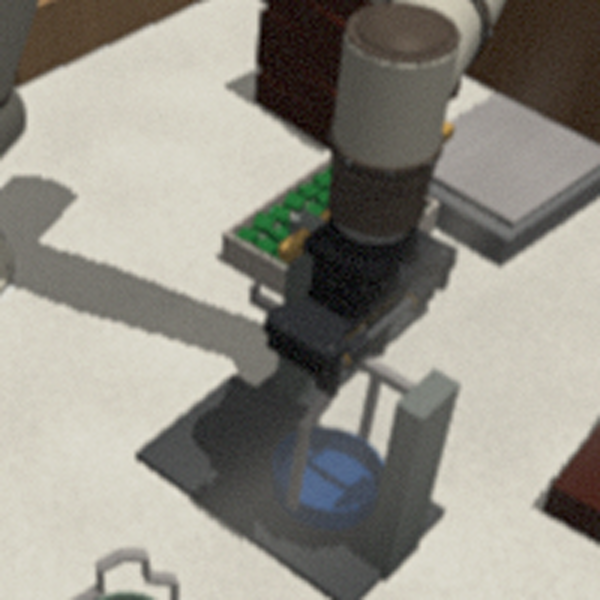

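Blue hangs on the bar with the jaws open at 62 mm. I retreat up, then head for green.

Emit:
play_rows --deltas '[{"wx": 0, "wy": 0, "wz": 0, "x": -25, "y": 0, "z": 0, "gripper": 0.2}, {"wx": 0, "wy": 0, "wz": 0, "x": -35, "y": 0, "z": 0, "gripper": 0.2}, {"wx": 0.1, "wy": 0, "wz": 0, "x": -10, "y": -20, "z": 0, "gripper": 0.1}, {"wx": 0.14, "wy": 0, "wz": 0, "x": 0, "y": -55, "z": 0, "gripper": 0}, {"wx": 0.14, "wy": 0, "wz": 0, "x": 0, "y": -55, "z": 0, "gripper": 0}]'

```text
time: 8.1
tcp_pos: [0.6083, -0.039, 0.2943]
orientation: [0.101, 0.699, -0.101, 0.701]
wrist_force: [0.3, -0.4, -0.3]
width: 0.0849
```

Run:
```python
from h import *
go(.595,-.179,.20,-.43)
c=read_camera("top");cv2.imwrite("pics/top6.png",c["image"])
s=read_camera("scene");cv2.imwrite("pics/scene6.png",s["image"])
a=c["image"][130:265,200:390]
cv2.imwrite("pics/t6.png",cv2.resize(a,None,fx=4,fy=4,interpolation=cv2.INTER_CUBIC))
for n,im in (("top",c["image"]),("scene",s["image"])):
    o=cups(n,im)
    for k in("green","yellow"):
        for cc in o[k][:2]:
            P=np.array([onz(n,p[0],HT[k]) for p in cv2.convexHull(cc)],np.float32)
            print(n,k,cv2.minEnclosingCircle(P[:,:2].copy()))
```

```text
t 8.1 tcp [ 0.6083 -0.039   0.2943] yaw -0.287 w 0.0849 F [ 0.3281 -0.378  -0.297 ]
need mm [  94.4 -138.    26.6] rot [0.143 0.002 0.   ]
top green ((0.5967434644699097, -0.17907819151878357), 0.04701430723071098)
top green ((0.3210380971431732, 0.36062055826187134), 0.027179863303899765)
top yellow ((0.3031017482280731, -0.4367101490497589), 0.09854671359062195)
top yellow ((0.4478733539581299, -0.32089337706565857), 0.03775147348642349)
scene green ((0.6060671210289001, -0.18654677271842957), 0.04290734604001045)
scene green ((0.6824286580085754, -0.3790414035320282), 0.035130396485328674)
scene yellow ((0.45228028297424316, -0.32389411330223083), 0.04084506630897522)
scene yellow ((0.2861047089099884, 0.5127394795417786), 0.07746045291423798)
```

View pics/t6.png

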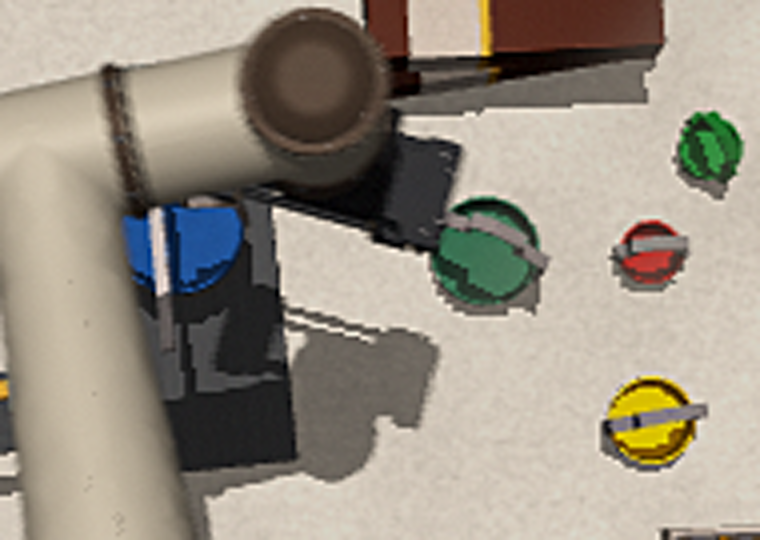

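The top view shows green unmoved, cup centre crop (487,250), and the blue cup hanging on the bar at (185,245).

Emit:
play_rows --deltas '[{"wx": 0.07, "wy": 0, "wz": 0, "x": 20, "y": -45, "z": 8, "gripper": 0}, {"wx": 0.07, "wy": 0, "wz": 0, "x": 20, "y": -45, "z": 8, "gripper": 0}, {"wx": 0, "wy": 0, "wz": 0, "x": 20, "y": -30, "z": 7, "gripper": 0}, {"wx": 0, "wy": 0, "wz": 0, "x": 20, "y": -8, "z": 2, "gripper": 0}, {"wx": 0, "wy": 0, "wz": 0, "x": 10, "y": 0, "z": 0, "gripper": 0}]'

```text
time: 8.82
tcp_pos: [0.5872, -0.174, 0.2039]
orientation: [0.152, 0.688, -0.152, 0.693]
wrist_force: [-0.8, 0.8, -0.3]
width: 0.087
```

Run:
```python
from h import *
go(.595,-.179,.123,-.43)
s=read_camera("scene");cv2.imwrite("pics/scene7.png",s["image"])
a=s["image"][150:330,190:370]
cv2.imwrite("pics/s7.png",cv2.resize(a,None,fx=3.2,fy=3.2,interpolation=cv2.INTER_CUBIC))
```

```text
t 8.82 tcp [ 0.5872 -0.174   0.2039] yaw -0.432 w 0.087 F [-0.7917  0.8118 -0.3423]
need mm [81.  -1.4  8.7] rot [-0.002  0.007 -0.002]
```

View pics/s7.png

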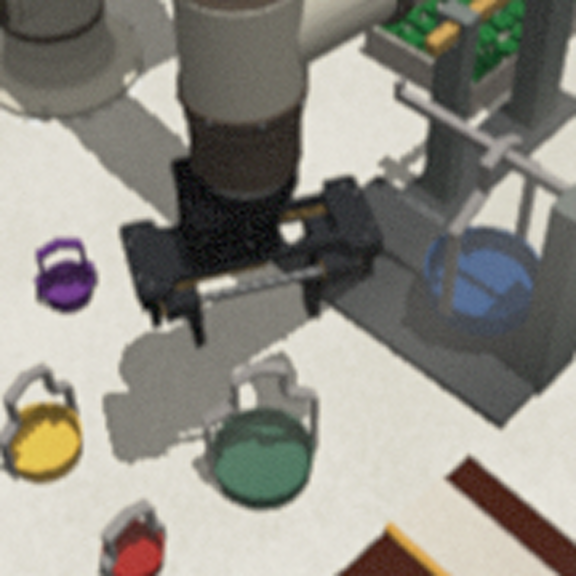

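The picture shows the blue pail hanging freely, and the fingers are aligned above the green loop.

Emit:
play_rows --deltas '[{"wx": 0, "wy": 0.007, "wz": 0, "x": 0, "y": -1, "z": 8, "gripper": 0}, {"wx": 0, "wy": 0, "wz": 0, "x": 25, "y": 0, "z": 0, "gripper": 0}, {"wx": 0, "wy": 0, "wz": 0, "x": 28, "y": 0, "z": 0, "gripper": 0}, {"wx": 0, "wy": 0, "wz": 0, "x": 20, "y": 0, "z": 0, "gripper": 0}, {"wx": 0, "wy": 0, "wz": 0, "x": 4, "y": 0, "z": 0, "gripper": 0.2}]'

```text
time: 9.5
tcp_pos: [0.6013, -0.1754, 0.1294]
orientation: [0.15, 0.688, -0.148, 0.695]
wrist_force: [-0.0, -0.6, -0.3]
width: 0.0822
```

Run:
```python
from h import *
go(.595,-.179,.123,-.43)
```

```text
t 9.5 tcp [ 0.6013 -0.1754  0.1294] yaw -0.425 w 0.0822 F [-0.0066 -0.5784 -0.285 ]
need mm [ 6.3 -5.9 -4.3] rot [ 0.005  0.009 -0.004]
```

Emit:
play_rows --deltas '[{"wx": 0, "wy": 0.008, "wz": 0, "x": 5, "y": -5, "z": -3, "gripper": 0.2}, {"wx": 0, "wy": 0, "wz": 0, "x": 0, "y": 0, "z": 0, "gripper": 0.35}, {"wx": 0, "wy": 0, "wz": 0, "x": 0, "y": 0, "z": 0, "gripper": 0.7}, {"wx": 0, "wy": 0, "wz": 0, "x": 0, "y": 0, "z": 0, "gripper": 0.8}, {"wx": 0, "wy": 0, "wz": 0, "x": 0, "y": 0, "z": 0, "gripper": 0.8}]'

```text
time: 10.12
tcp_pos: [0.5987, -0.179, 0.1275]
orientation: [0.15, 0.689, -0.147, 0.694]
wrist_force: [0.4, -0.0, -1.6]
width: 0.048
```

Emit:
play_rows --deltas '[{"wx": 0, "wy": 0, "wz": 0, "x": 0, "y": 0, "z": 0, "gripper": 0.8}, {"wx": 0, "wy": 0, "wz": 0, "x": -15, "y": 0, "z": 0, "gripper": 0.8}, {"wx": 0, "wy": 0, "wz": 0, "x": -30, "y": 0, "z": 0, "gripper": 0.8}, {"wx": 0, "wy": 0, "wz": 0, "x": -40, "y": 0, "z": 0, "gripper": 0.8}, {"wx": -0.1, "wy": 0, "wz": 0, "x": -30, "y": 0, "z": -20, "gripper": 0.8}]'

```text
time: 10.75
tcp_pos: [0.5785, -0.1711, 0.2445]
orientation: [0.114, 0.698, -0.112, 0.698]
wrist_force: [-0.3, -0.1, -1.5]
width: 0.0479
```

Run:
```python
from h import *
go(.436,.0728,.241,.098)
s=read_camera("scene");cv2.imwrite("pics/scene8.png",s["image"])
a=s["image"][130:310,190:370]
cv2.imwrite("pics/s8.png",cv2.resize(a,None,fx=3.2,fy=3.2,interpolation=cv2.INTER_CUBIC))
```

```text
t 10.75 tcp [ 0.5785 -0.1711  0.2445] yaw -0.321 w 0.0479 F [-0.275  -0.1423 -1.535 ]
need mm [   4.2  186.4 -212.2] rot [-0.419  0.    -0.003]
```

View pics/s8.png

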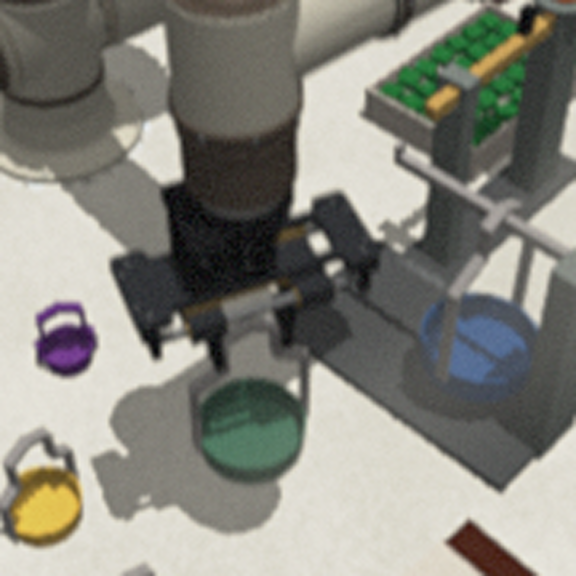

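Green is held, width 47.9 mm. I carry it round in front of the tip while turning.

Emit:
play_rows --deltas '[{"wx": -0.1, "wy": 0, "wz": 0, "x": 0, "y": 20, "z": -50, "gripper": 0.8}, {"wx": -0.15, "wy": 0, "wz": 0, "x": 0, "y": 30, "z": -45, "gripper": 0.8}, {"wx": -0.15, "wy": 0, "wz": 0, "x": 0, "y": 45, "z": -30, "gripper": 0.8}, {"wx": -0.02, "wy": 0, "wz": 0, "x": 0, "y": 50, "z": -10, "gripper": 0.8}, {"wx": 0, "wy": 0, "wz": 0, "x": 0, "y": 40, "z": 0, "gripper": 0.8}]'

```text
time: 11.42
tcp_pos: [0.4498, 0.0411, 0.2547]
orientation: [-0.038, 0.7, 0.04, 0.712]
wrist_force: [0.2, 0.0, -1.1]
width: 0.0474
```

Run:
```python
from h import *
go(.436,.0728,.243,.098)
```

```text
t 11.43 tcp [0.4498 0.0411 0.2547] yaw 0.11 w 0.0474 F [ 0.1985  0.0274 -1.0596]
need mm [ 11.6  33.  -10.4] rot [ 0.012  0.017 -0.002]
```

Emit:
play_rows --deltas '[{"wx": 0.012, "wy": 0.015, "wz": 0, "x": 4, "y": 20, "z": -8, "gripper": 0.8}, {"wx": 0, "wy": 0, "wz": 0, "x": 4, "y": 11, "z": -2, "gripper": 0.8}, {"wx": 0, "wy": 0, "wz": 0, "x": 3, "y": 1, "z": 0, "gripper": 0.8}, {"wx": 0, "wy": 0, "wz": 0, "x": 0, "y": 0, "z": 0, "gripper": 0.8}, {"wx": 0, "wy": 0, "wz": 0, "x": 0, "y": 0, "z": 0, "gripper": 0.8}]'

```text
time: 12.05
tcp_pos: [0.4365, 0.0739, 0.246]
orientation: [-0.034, 0.704, 0.037, 0.709]
wrist_force: [-0.0, 0.2, -1.9]
width: 0.0477
```

Run:
```python
from h import *
go(.436,.0728,.243,.098)
s=read_camera("scene");cv2.imwrite("pics/scene9.png",s["image"])
a=s["image"][80:280,230:430]
cv2.imwrite("pics/s9.png",cv2.resize(a,None,fx=3,fy=3,interpolation=cv2.INTER_CUBIC))
```

```text
t 12.05 tcp [0.4365 0.0739 0.246 ] yaw 0.101 w 0.0477 F [-0.031   0.2221 -1.8962]
need mm [ 3.  -1.1 -0.6] rot [ 0.003  0.007 -0.003]
```

View pics/s9.png

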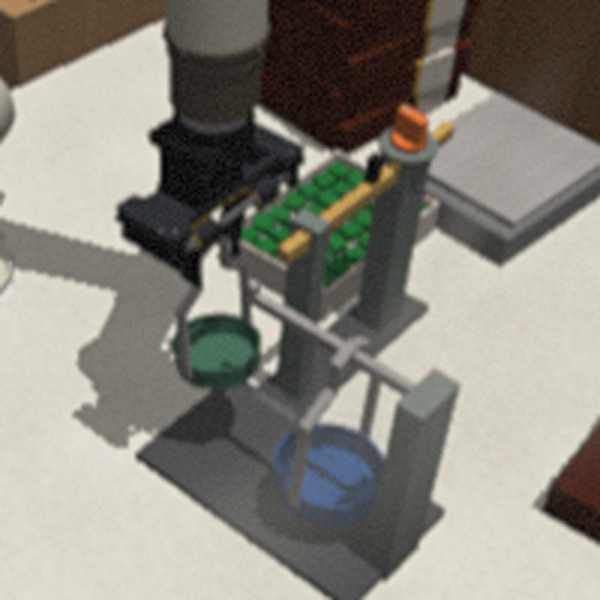

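Green sits in front of the tip, crop (220,350), and blue hangs at (350,350). I insert green to 28 mm in front of blue.

Emit:
play_rows --deltas '[{"wx": 0.003, "wy": 0.006, "wz": 0, "x": 2, "y": -1, "z": 10, "gripper": 0.8}, {"wx": 0, "wy": 0, "wz": 0, "x": 0, "y": 0, "z": 20, "gripper": 0.8}, {"wx": 0, "wy": 0, "wz": 0, "x": 0, "y": 0, "z": 20, "gripper": 0.8}, {"wx": 0, "wy": 0, "wz": 0, "x": 0, "y": 0, "z": 20, "gripper": 0.8}, {"wx": 0, "wy": 0, "wz": 0, "x": 0, "y": 0, "z": 12, "gripper": 0.8}]'

```text
time: 12.72
tcp_pos: [0.5234, 0.0793, 0.2434]
orientation: [-0.033, 0.706, 0.035, 0.706]
wrist_force: [-0.5, -0.1, -2.1]
width: 0.048
```

Run:
```python
from h import *
go(.586,.0875,.243,.098)
s=read_camera("scene");cv2.imwrite("pics/scene10.png",s["image"])
a=s["image"][80:280,230:430]
cv2.imwrite("pics/s10.png",cv2.resize(a,None,fx=3,fy=3,interpolation=cv2.INTER_CUBIC))
```

```text
t 12.72 tcp [0.5234 0.0793 0.2434] yaw 0.095 w 0.048 F [-0.4528 -0.1064 -2.075 ]
need mm [ 0.4  2.2 63.1] rot [-0.003  0.001 -0.003]
```

View pics/s10.png

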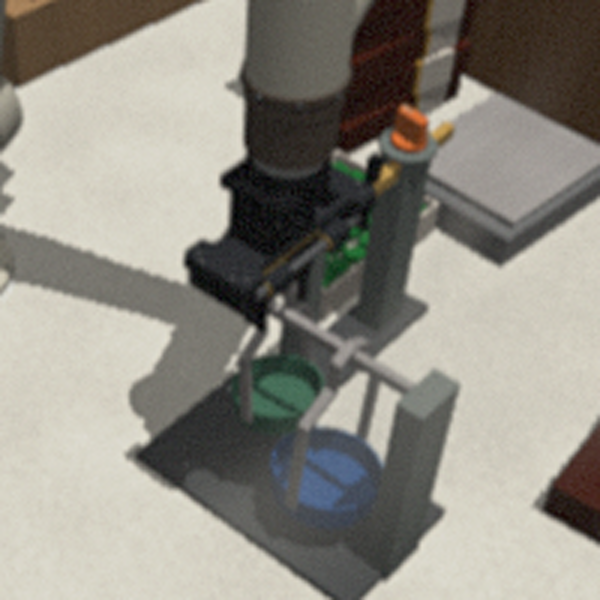

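Emit:
play_rows --deltas '[{"wx": 0, "wy": 0, "wz": 0, "x": 0, "y": 2, "z": 15, "gripper": 0.8}, {"wx": 0, "wy": 0, "wz": 0, "x": 0, "y": 0, "z": 18, "gripper": 0.8}, {"wx": 0, "wy": 0, "wz": 0, "x": 0, "y": 0, "z": 15, "gripper": 0.8}, {"wx": 0, "wy": 0, "wz": 0, "x": 0, "y": 0, "z": 9, "gripper": 0.8}, {"wx": 0, "wy": 0, "wz": 0, "x": 0, "y": 0, "z": 3, "gripper": 0.8}]'

```text
time: 13.4
tcp_pos: [0.5856, 0.0866, 0.2421]
orientation: [-0.032, 0.707, 0.034, 0.706]
wrist_force: [-0.3, 0.6, -1.4]
width: 0.0478
```

Run:
```python
from h import *
go(.586,.0875,.2235,.098)
```

```text
t 13.4 tcp [0.5856 0.0866 0.2421] yaw 0.094 w 0.0478 F [-0.3184  0.6462 -1.4459]
need mm [18.6  0.8  0.5] rot [-0.004 -0.002 -0.002]
```

Emit:
play_rows --deltas '[{"wx": -0.003, "wy": 0, "wz": 0, "x": 7, "y": 0, "z": 0, "gripper": 0.8}, {"wx": 0, "wy": 0, "wz": 0, "x": 6, "y": 0, "z": 0, "gripper": 0.8}, {"wx": 0, "wy": 0, "wz": 0, "x": 4, "y": 0, "z": 0, "gripper": 0.8}, {"wx": 0, "wy": 0, "wz": 0, "x": 2, "y": 0, "z": 0, "gripper": 0.8}, {"wx": 0, "wy": 0, "wz": 0, "x": 0, "y": 0, "z": 0, "gripper": 0.8}]'

```text
time: 14.02
tcp_pos: [0.5846, 0.0863, 0.2233]
orientation: [-0.034, 0.707, 0.035, 0.706]
wrist_force: [-0.6, -0.2, -1.0]
width: 0.0479
```

Run:
```python
from h import *
go(.586,.0875,.2235,.098)
```

```text
t 14.03 tcp [0.5846 0.0863 0.2233] yaw 0.098 w 0.0479 F [-0.5553 -0.1714 -0.9611]
need mm [-0.2  1.   1.5] rot [-0.    -0.001 -0.002]
```

Emit:
play_rows --deltas '[{"wx": 0, "wy": 0, "wz": 0, "x": 2, "y": 0, "z": 0, "gripper": 0.8}, {"wx": 0, "wy": 0, "wz": 0, "x": 1, "y": 0, "z": 0, "gripper": 0.6}, {"wx": 0, "wy": 0, "wz": 0, "x": 0, "y": 0, "z": 0, "gripper": 0.35}, {"wx": 0, "wy": 0, "wz": 0, "x": 0, "y": 0, "z": 0, "gripper": 0.25}, {"wx": 0, "wy": 0, "wz": 0, "x": 0, "y": 0, "z": 0, "gripper": 0.25}]'

```text
time: 14.65
tcp_pos: [0.5853, 0.0865, 0.2222]
orientation: [-0.034, 0.705, 0.036, 0.707]
wrist_force: [0.1, -0.6, 0.2]
width: 0.0635
```

Emit:
play_rows --deltas '[{"wx": 0, "wy": 0, "wz": 0, "x": 0, "y": 0, "z": 0, "gripper": 0.25}, {"wx": 0, "wy": 0, "wz": 0, "x": -15, "y": 0, "z": 0, "gripper": 0.25}, {"wx": 0, "wy": 0, "wz": 0, "x": -30, "y": 0, "z": 0, "gripper": 0.2}, {"wx": 0, "wy": 0, "wz": 0, "x": -25, "y": 0, "z": 0, "gripper": 0.1}, {"wx": 0, "wy": 0, "wz": 0, "x": 0, "y": -40, "z": -20, "gripper": 0}]'

```text
time: 15.28
tcp_pos: [0.5706, 0.0455, 0.2964]
orientation: [-0.035, 0.705, 0.036, 0.708]
wrist_force: [-0.0, -0.3, -0.5]
width: 0.0813
```

Emit:
play_rows --deltas '[{"wx": 0, "wy": 0, "wz": 0, "x": 0, "y": -60, "z": -15, "gripper": 0}, {"wx": 0, "wy": 0, "wz": 0, "x": 0, "y": -60, "z": -15, "gripper": 0}, {"wx": 0, "wy": 0, "wz": 0, "x": 0, "y": -60, "z": -15, "gripper": 0}, {"wx": 0, "wy": 0, "wz": 0, "x": 0, "y": -60, "z": -15, "gripper": 0}, {"wx": 0, "wy": 0, "wz": 0, "x": 20, "y": -20, "z": -10, "gripper": 0}]'

```text
time: 15.9
tcp_pos: [0.5289, -0.2271, 0.2848]
orientation: [-0.038, 0.699, 0.036, 0.713]
wrist_force: [0.5, 0.1, 0.5]
width: 0.087
```

Run:
```python
from h import *
go(.447,-.319,.16,.15)
c=read_camera("top");cv2.imwrite("pics/top11.png",c["image"])
s=read_camera("scene");cv2.imwrite("pics/scene11.png",s["image"])
a=s["image"][100:340,180:420]
cv2.imwrite("pics/s11.png",cv2.resize(a,None,fx=2.5,fy=2.5,interpolation=cv2.INTER_CUBIC))
for n,im in (("top",c["image"]),("scene",s["image"])):
    o=cups(n,im)
    for k in("yellow",):
        for cc in o[k][:3]:
            P=np.array([onz(n,p[0],HT[k]) for p in cv2.convexHull(cc)],np.float32)
            print(n,k,cv2.minEnclosingCircle(P[:,:2].copy()))
```

```text
t 15.9 tcp [ 0.5289 -0.2271  0.2848] yaw 0.105 w 0.087 F [0.5462 0.0776 0.4805]
need mm [123.3 -82.5 -93.5] rot [-0.045  0.019  0.003]
top yellow ((0.3031017482280731, -0.4367101490497589), 0.09854671359062195)
top yellow ((0.4478733539581299, -0.32089337706565857), 0.03775147348642349)
top yellow ((0.4756464958190918, 0.2865232825279236), 0.04978067800402641)
scene yellow ((0.45353230834007263, -0.321785032749176), 0.039971932768821716)
scene yellow ((0.2870934009552002, -0.41576534509658813), 0.053095173090696335)
scene yellow ((0.28552961349487305, 0.5074161291122437), 0.08011431992053986)
```

View pics/s11.png

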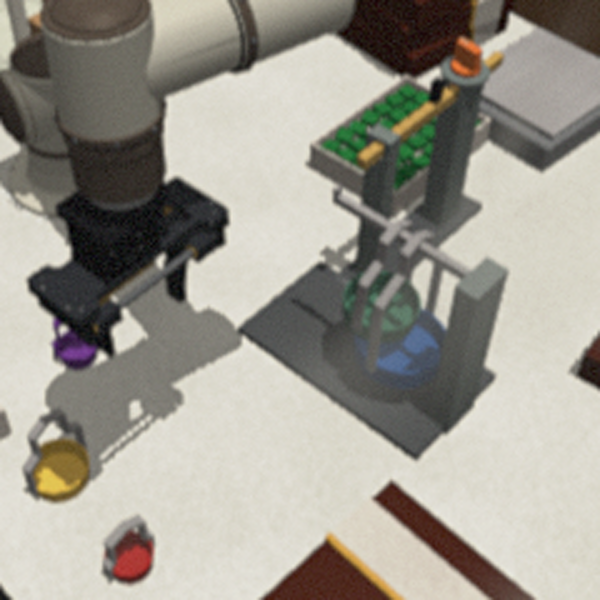

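Both large pails hang nested, and yellow is unmoved. I go to yellow.

Emit:
play_rows --deltas '[{"wx": -0.02, "wy": 0.018, "wz": 0, "x": 20, "y": -30, "z": -36, "gripper": 0}, {"wx": -0.02, "wy": 0, "wz": 0, "x": 30, "y": -30, "z": -36, "gripper": 0}, {"wx": 0, "wy": 0, "wz": 0, "x": 35, "y": -18, "z": -18, "gripper": 0}, {"wx": 0, "wy": 0, "wz": 0, "x": 30, "y": -4, "z": -4, "gripper": 0}, {"wx": 0, "wy": 0, "wz": 0, "x": 8, "y": 0, "z": 0, "gripper": 0}]'

```text
time: 16.62
tcp_pos: [0.447, -0.3203, 0.1625]
orientation: [-0.055, 0.703, 0.051, 0.707]
wrist_force: [-0.4, -0.1, -0.4]
width: 0.087
```

Run:
```python
from h import *
go(.447,-.319,.086,.145)
s=read_camera("scene");cv2.imwrite("pics/scene12.png",s["image"])
a=s["image"][190:340,130:280]
cv2.imwrite("pics/s12.png",cv2.resize(a,None,fx=4,fy=4,interpolation=cv2.INTER_CUBIC))
```

```text
t 16.62 tcp [ 0.447  -0.3203  0.1625] yaw 0.15 w 0.087 F [-0.3557 -0.1186 -0.4109]
need mm [76.5  1.8 -0.1] rot [0.005 0.004 0.007]
```

View pics/s12.png

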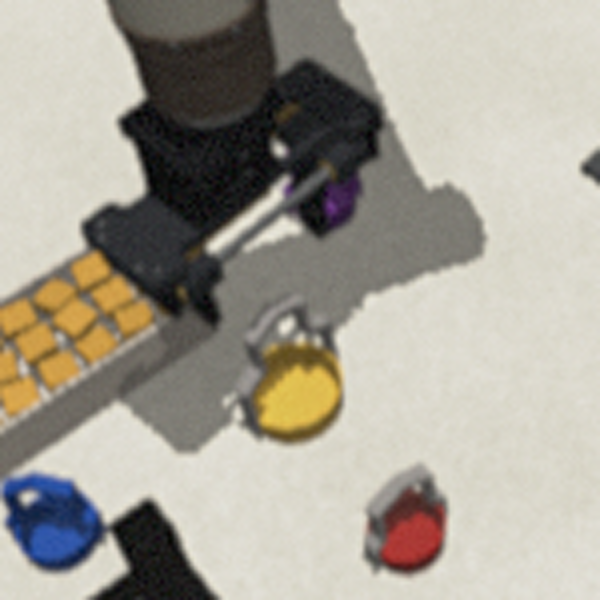

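The fingers are above yellow's loop, which sits at crop (285,320). I descend.

Emit:
play_rows --deltas '[{"wx": 0, "wy": 0, "wz": 0.005, "x": 15, "y": 1, "z": 0, "gripper": 0}, {"wx": 0, "wy": 0, "wz": 0, "x": 25, "y": 0, "z": 0, "gripper": 0}, {"wx": 0, "wy": 0, "wz": 0, "x": 25, "y": 0, "z": 0, "gripper": 0}, {"wx": 0, "wy": 0, "wz": 0, "x": 10, "y": 0, "z": 0, "gripper": 0}, {"wx": 0, "wy": 0, "wz": 0, "x": 2, "y": 0, "z": 0, "gripper": 0.1}]'

```text
time: 17.3
tcp_pos: [0.4546, -0.3186, 0.0879]
orientation: [-0.058, 0.7, 0.053, 0.71]
wrist_force: [-0.1, -0.8, 0.6]
width: 0.0827
```

Run:
```python
from h import *
go(.447,-.319,.086,.145)
```

```text
t 17.3 tcp [ 0.4546 -0.3186  0.0879] yaw 0.157 w 0.0827 F [-0.1029 -0.8418  0.5547]
need mm [ 1.8  0.8 -7.6] rot [0.012 0.015 0.008]
```

Emit:
play_rows --deltas '[{"wx": 0.01, "wy": 0.014, "wz": 0, "x": 1, "y": 0, "z": -7, "gripper": 0.1}, {"wx": 0, "wy": 0, "wz": 0, "x": 0, "y": 0, "z": 0, "gripper": 0.35}, {"wx": 0, "wy": 0, "wz": 0, "x": 0, "y": 0, "z": 0, "gripper": 0.7}, {"wx": 0, "wy": 0, "wz": 0, "x": 0, "y": 0, "z": 0, "gripper": 0.8}, {"wx": 0, "wy": 0, "wz": 0, "x": 0, "y": 0, "z": 0, "gripper": 0.8}]'

```text
time: 17.92
tcp_pos: [0.4491, -0.3205, 0.0897]
orientation: [-0.056, 0.703, 0.048, 0.707]
wrist_force: [-0.2, 0.0, -0.9]
width: 0.0484
```

Emit:
play_rows --deltas '[{"wx": 0, "wy": 0, "wz": 0, "x": 0, "y": 0, "z": 0, "gripper": 0.8}, {"wx": 0, "wy": 0, "wz": 0, "x": -20, "y": 0, "z": 0, "gripper": 0.8}, {"wx": 0, "wy": 0, "wz": 0, "x": -40, "y": 0, "z": 0, "gripper": 0.8}, {"wx": 0, "wy": 0, "wz": 0, "x": -50, "y": 0, "z": 0, "gripper": 0.8}, {"wx": 0, "wy": 0, "wz": 0, "x": -40, "y": 20, "z": 0, "gripper": 0.8}]'

```text
time: 18.55
tcp_pos: [0.4426, -0.2982, 0.238]
orientation: [-0.052, 0.708, 0.05, 0.703]
wrist_force: [0.5, 0.2, -0.8]
width: 0.0477
```

Run:
```python
from h import *
go(.436,.0728,.243,.098)
s=read_camera("scene");cv2.imwrite("pics/scene13.png",s["image"])
a=s["image"][150:330,130:310]
cv2.imwrite("pics/s13.png",cv2.resize(a,None,fx=3.2,fy=3.2,interpolation=cv2.INTER_CUBIC))
```

```text
t 18.55 tcp [ 0.4426 -0.2982  0.238 ] yaw 0.144 w 0.0477 F [ 0.4573  0.2457 -0.8113]
need mm [ -6.5 368.1  46.7] rot [ 0.046 -0.007  0.003]
```

View pics/s13.png

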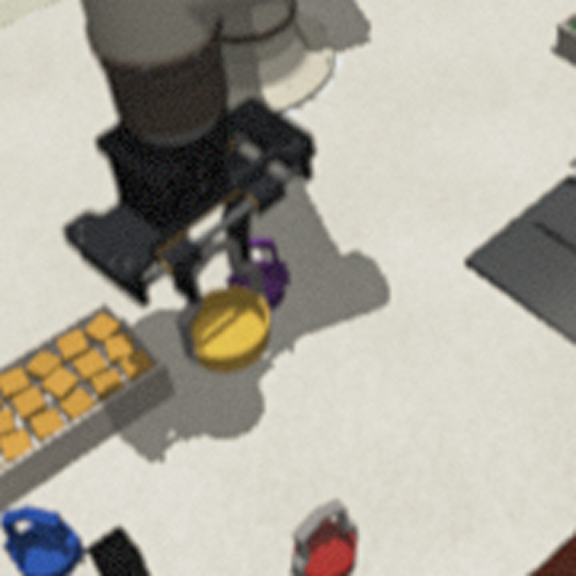

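Emit:
play_rows --deltas '[{"wx": 0, "wy": 0, "wz": 0, "x": -3, "y": 40, "z": 5, "gripper": 0.8}, {"wx": 0.02, "wy": 0, "wz": 0, "x": -3, "y": 55, "z": 7, "gripper": 0.8}, {"wx": 0.02, "wy": 0, "wz": 0, "x": -3, "y": 60, "z": 7, "gripper": 0.8}, {"wx": 0, "wy": 0, "wz": 0, "x": -3, "y": 60, "z": 7, "gripper": 0.8}, {"wx": 0, "wy": 0, "wz": 0, "x": 0, "y": 60, "z": 7, "gripper": 0.8}]'

```text
time: 19.23
tcp_pos: [0.443, -0.0155, 0.254]
orientation: [-0.037, 0.705, 0.032, 0.708]
wrist_force: [1.0, 0.9, -1.2]
width: 0.0479
```

Run:
```python
from h import *
go(.436,.0728,.245,.098)
```

```text
t 19.23 tcp [ 0.443  -0.0155  0.254 ] yaw 0.097 w 0.0479 F [ 1.0203  0.9399 -1.1781]
need mm [ 8.3 88.6  1.6] rot [-0.001  0.004  0.008]
```

Emit:
play_rows --deltas '[{"wx": 0, "wy": 0, "wz": 0, "x": 2, "y": 45, "z": 1, "gripper": 0.8}, {"wx": 0, "wy": 0, "wz": 0, "x": 3, "y": 30, "z": 1, "gripper": 0.8}, {"wx": 0, "wy": 0, "wz": 0.006, "x": 3, "y": 8, "z": 0, "gripper": 0.8}, {"wx": 0, "wy": 0, "wz": 0, "x": 0, "y": 0, "z": 0, "gripper": 0.8}, {"wx": 0, "wy": 0, "wz": 0, "x": 0, "y": 0, "z": 0, "gripper": 0.8}]'

```text
time: 19.85
tcp_pos: [0.4349, 0.0722, 0.2438]
orientation: [-0.037, 0.705, 0.036, 0.707]
wrist_force: [0.5, -0.2, -1.0]
width: 0.048
```

Run:
```python
from h import *
go(.436,.0728,.245,.098)
s=read_camera("scene");cv2.imwrite("pics/scene14.png",s["image"])
a=s["image"][80:280,230:430]
cv2.imwrite("pics/s14.png",cv2.resize(a,None,fx=3,fy=3,interpolation=cv2.INTER_CUBIC))
```

```text
t 19.85 tcp [0.4349 0.0722 0.2438] yaw 0.103 w 0.048 F [ 0.4814 -0.2465 -1.0319]
need mm [-1.2  0.5  1.2] rot [0.005 0.002 0.001]
```

View pics/s14.png

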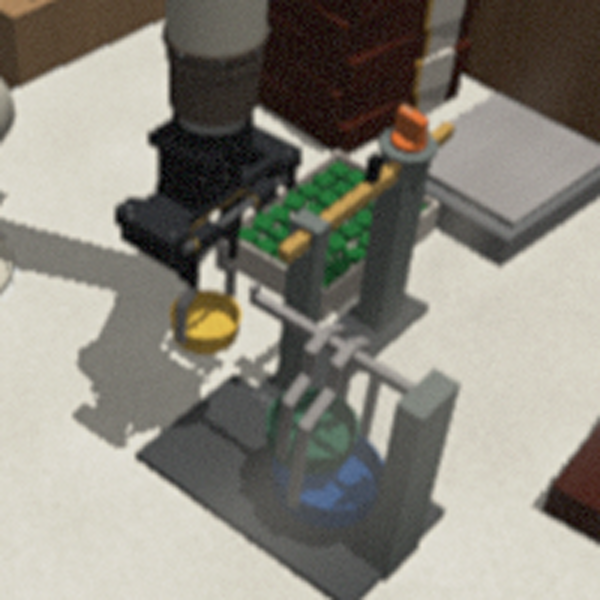

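Emit:
play_rows --deltas '[{"wx": 0.004, "wy": 0, "wz": 0, "x": -1, "y": 0, "z": 12, "gripper": 0.8}, {"wx": 0, "wy": 0, "wz": 0, "x": 0, "y": 0, "z": 20, "gripper": 0.8}, {"wx": 0, "wy": 0, "wz": 0, "x": 0, "y": 0, "z": 20, "gripper": 0.8}, {"wx": 0, "wy": 0, "wz": 0, "x": 0, "y": 0, "z": 20, "gripper": 0.8}, {"wx": 0, "wy": 0, "wz": 0, "x": 0, "y": 0, "z": 14, "gripper": 0.8}]'

```text
time: 20.52
tcp_pos: [0.5263, 0.0775, 0.2459]
orientation: [-0.033, 0.705, 0.033, 0.708]
wrist_force: [-0.5, -0.2, -0.9]
width: 0.0475
```

Run:
```python
from h import *
go(.557,.0847,.244,.098)
```

```text
t 20.52 tcp [0.5263 0.0775 0.2459] yaw 0.093 w 0.0475 F [-0.4538 -0.2424 -0.9355]
need mm [ 2.1  4.3 31.2] rot [-0.005  0.005  0.001]
```

Emit:
play_rows --deltas '[{"wx": -0.004, "wy": 0.004, "wz": 0, "x": 0, "y": 3, "z": 14, "gripper": 0.8}, {"wx": 0, "wy": 0, "wz": 0, "x": 0, "y": 1, "z": 10, "gripper": 0.8}, {"wx": 0, "wy": 0, "wz": 0, "x": 0, "y": 0, "z": 5, "gripper": 0.8}, {"wx": 0, "wy": 0, "wz": 0, "x": 7, "y": 0, "z": 0, "gripper": 0.8}, {"wx": 0, "wy": 0, "wz": 0, "x": 6, "y": 0, "z": 0, "gripper": 0.8}]'

```text
time: 21.15
tcp_pos: [0.5573, 0.0831, 0.2318]
orientation: [-0.034, 0.706, 0.033, 0.706]
wrist_force: [0.2, 0.3, -1.7]
width: 0.0478
```

Run:
```python
from h import *
go(.557,.0847,.2245,.098)
s=read_camera("scene");cv2.imwrite("pics/scene15.png",s["image"])
a=s["image"][80:280,230:430]
cv2.imwrite("pics/s15.png",cv2.resize(a,None,fx=3,fy=3,interpolation=cv2.INTER_CUBIC))
```

```text
t 21.15 tcp [0.5573 0.0831 0.2318] yaw 0.094 w 0.0478 F [ 0.2365  0.3089 -1.7   ]
need mm [ 7.3  1.6 -0.1] rot [-0.004  0.     0.001]
```

View pics/s15.png

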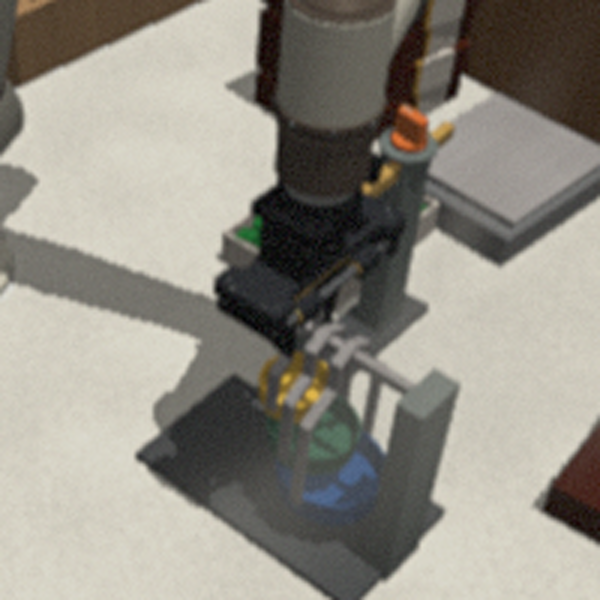

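Emit:
play_rows --deltas '[{"wx": 0, "wy": 0, "wz": 0, "x": 5, "y": 0, "z": 0, "gripper": 0.8}, {"wx": 0, "wy": 0, "wz": 0, "x": 3, "y": 0, "z": 0, "gripper": 0.8}, {"wx": 0, "wy": 0, "wz": 0, "x": 1, "y": 0, "z": 0, "gripper": 0.6}, {"wx": 0, "wy": 0, "wz": 0, "x": 0, "y": 0, "z": 0, "gripper": 0.35}, {"wx": 0, "wy": 0, "wz": 0, "x": 0, "y": 0, "z": 0, "gripper": 0.25}]'

```text
time: 21.82
tcp_pos: [0.5568, 0.083, 0.224]
orientation: [-0.034, 0.706, 0.033, 0.707]
wrist_force: [-0.1, 0.2, -0.7]
width: 0.0594
```

Emit:
play_rows --deltas '[{"wx": 0, "wy": 0, "wz": 0, "x": 0, "y": 0, "z": 0, "gripper": 0.25}, {"wx": 0, "wy": 0, "wz": 0, "x": -15, "y": 0, "z": 0, "gripper": 0.25}, {"wx": 0, "wy": 0, "wz": 0, "x": -30, "y": 0, "z": 0, "gripper": 0.2}, {"wx": 0, "wy": 0, "wz": 0, "x": -25, "y": 0, "z": 0, "gripper": 0.1}, {"wx": 0, "wy": 0, "wz": 0, "x": 0, "y": -40, "z": 0, "gripper": 0}]'

```text
time: 22.45
tcp_pos: [0.5615, 0.0442, 0.2989]
orientation: [-0.036, 0.705, 0.034, 0.708]
wrist_force: [-0.1, -0.3, -0.4]
width: 0.081
```

Emit:
play_rows --deltas '[{"wx": 0, "wy": 0, "wz": 0, "x": 0, "y": -60, "z": 0, "gripper": 0}, {"wx": 0, "wy": 0, "wz": 0, "x": 0, "y": -60, "z": 0, "gripper": 0}, {"wx": 0, "wy": 0, "wz": 0, "x": 0, "y": -60, "z": 0, "gripper": 0}, {"wx": 0, "wy": 0, "wz": 0, "x": 0, "y": -40, "z": 0, "gripper": 0}, {"wx": 0, "wy": 0, "wz": 0, "x": 0, "y": -10, "z": 0, "gripper": 0}]'

```text
time: 23.08
tcp_pos: [0.5867, -0.1928, 0.3061]
orientation: [-0.037, 0.701, 0.034, 0.711]
wrist_force: [0.3, 0.2, 0.3]
width: 0.0872
```

Run:
```python
from h import *
go(.5935,-.3235,.12,.06)
c=read_camera("top");cv2.imwrite("pics/top16.png",c["image"])
s=read_camera("scene");cv2.imwrite("pics/scene16.png",s["image"])
a=s["image"][100:400,130:430]
cv2.imwrite("pics/s16.png",cv2.resize(a,None,fx=2,fy=2,interpolation=cv2.INTER_CUBIC))
a=c["image"][140:290,320:470]
cv2.imwrite("pics/t16.png",cv2.resize(a,None,fx=4,fy=4,interpolation=cv2.INTER_CUBIC))
```

```text
t 23.07 tcp [ 0.5867 -0.1928  0.3061] yaw 0.1 w 0.0872 F [0.3163 0.1778 0.3454]
need mm [ 186.5 -130.    -8.8] rot [0.04  0.014 0.004]
```

View pics/s16.png

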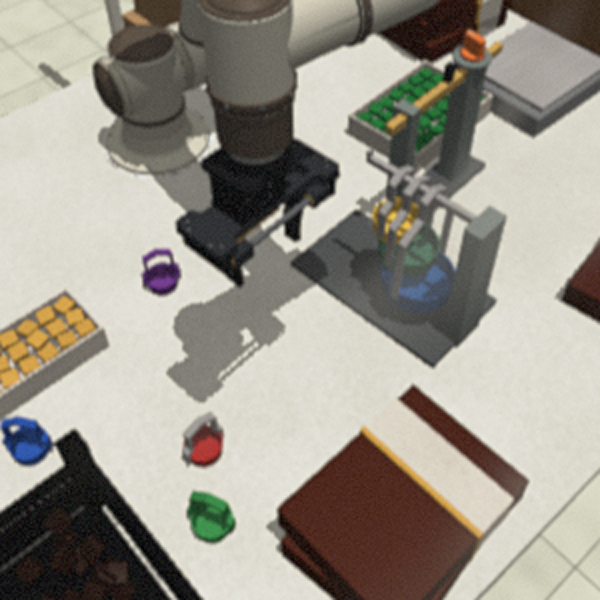

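View pics/t16.png

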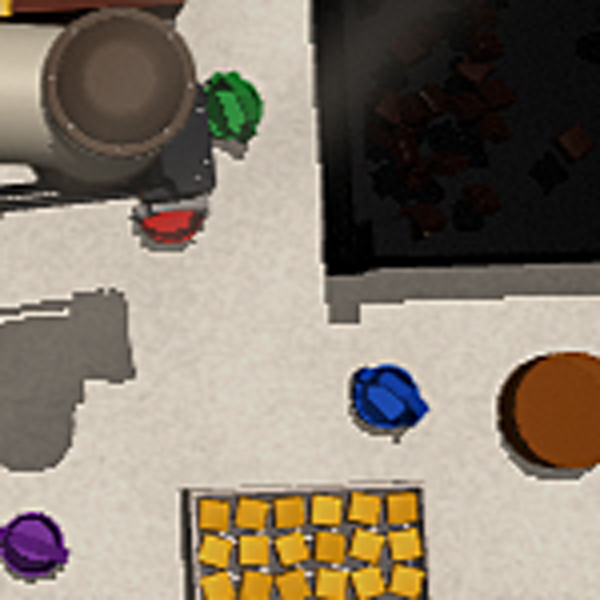

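Blue, green and yellow hang in order. Red is unmoved: scene crop (204,445) is full-frame (232,322). I go to red.

Emit:
play_rows --deltas '[{"wx": 0.02, "wy": 0.012, "wz": 0, "x": 25, "y": -40, "z": -2, "gripper": 0}, {"wx": 0.02, "wy": 0, "wz": 0, "x": 45, "y": -45, "z": -2, "gripper": 0}, {"wx": 0, "wy": 0, "wz": 0, "x": 50, "y": -32, "z": -2, "gripper": 0}, {"wx": 0, "wy": 0, "wz": 0, "x": 40, "y": -12, "z": -2, "gripper": 0}, {"wx": 0, "wy": 0, "wz": 0, "x": 18, "y": -1, "z": 0, "gripper": 0}]'

```text
time: 23.8
tcp_pos: [0.596, -0.3179, 0.1296]
orientation: [-0.027, 0.702, 0.024, 0.711]
wrist_force: [0.2, -0.0, 0.5]
width: 0.0873
```

Run:
```python
from h import *
go(.5935,-.3235,.049,.05)
s=read_camera("scene");cv2.imwrite("pics/scene17.png",s["image"])
a=s["image"][230:380,150:300]
cv2.imwrite("pics/s17.png",cv2.resize(a,None,fx=4,fy=4,interpolation=cv2.INTER_CUBIC))
```

```text
t 23.8 tcp [ 0.596  -0.3179  0.1296] yaw 0.072 w 0.0873 F [ 0.2224 -0.001   0.542 ]
need mm [80.6 -4.9 -3.9] rot [0.022 0.012 0.005]
```

View pics/s17.png

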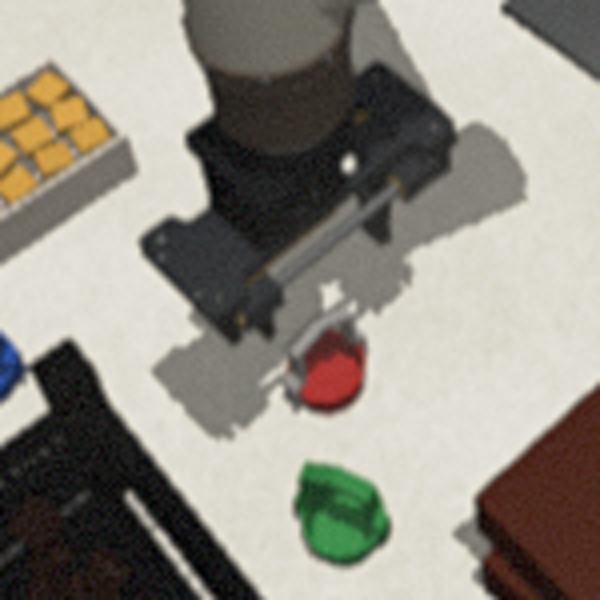

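The fingers straddle red's loop at crop (325,330), and the tray is clear.

Emit:
play_rows --deltas '[{"wx": 0.02, "wy": 0.012, "wz": 0, "x": 10, "y": -4, "z": -4, "gripper": 0}, {"wx": 0, "wy": 0, "wz": 0, "x": 25, "y": 0, "z": -2, "gripper": 0}, {"wx": 0, "wy": 0, "wz": 0, "x": 25, "y": 0, "z": -2, "gripper": 0}, {"wx": 0, "wy": 0, "wz": 0, "x": 14, "y": 0, "z": 0, "gripper": 0}, {"wx": 0, "wy": 0, "wz": 0, "x": 4, "y": 0, "z": 0, "gripper": 0.1}]'

```text
time: 24.48
tcp_pos: [0.5921, -0.3187, 0.0526]
orientation: [-0.022, 0.705, 0.017, 0.708]
wrist_force: [0.2, -0.4, 0.9]
width: 0.0825
```

Run:
```python
from h import *
go(.5935,-.3235,.049,.05)
```

```text
t 24.48 tcp [ 0.5921 -0.3187  0.0526] yaw 0.056 w 0.0825 F [ 0.1713 -0.4038  0.9377]
need mm [ 3.6 -4.9  1.1] rot [0.006 0.004 0.007]
```

Emit:
play_rows --deltas '[{"wx": 0, "wy": 0.004, "wz": 0.006, "x": 3, "y": -4, "z": 0, "gripper": 0.1}, {"wx": 0, "wy": 0, "wz": 0, "x": 0, "y": 0, "z": 0, "gripper": 0.35}, {"wx": 0, "wy": 0, "wz": 0, "x": 0, "y": 0, "z": 0, "gripper": 0.7}, {"wx": 0, "wy": 0, "wz": 0, "x": 0, "y": 0, "z": 0, "gripper": 0.8}, {"wx": 0, "wy": 0, "wz": 0, "x": 0, "y": 0, "z": 0, "gripper": 0.8}]'

```text
time: 25.1
tcp_pos: [0.5945, -0.3237, 0.0528]
orientation: [-0.021, 0.705, 0.019, 0.709]
wrist_force: [0.8, 0.2, -0.4]
width: 0.0476
```

Emit:
play_rows --deltas '[{"wx": 0, "wy": 0, "wz": 0, "x": 0, "y": 0, "z": 0, "gripper": 0.8}, {"wx": 0, "wy": 0, "wz": 0, "x": -20, "y": 0, "z": 0, "gripper": 0.8}, {"wx": 0, "wy": 0, "wz": 0, "x": -45, "y": 0, "z": 0, "gripper": 0.8}, {"wx": 0, "wy": 0, "wz": 0, "x": -60, "y": 0, "z": 0, "gripper": 0.8}, {"wx": 0, "wy": 0, "wz": 0, "x": -55, "y": 20, "z": -20, "gripper": 0.8}]'

```text
time: 25.72
tcp_pos: [0.5695, -0.3032, 0.2288]
orientation: [-0.018, 0.711, 0.02, 0.703]
wrist_force: [0.1, -0.5, 0.7]
width: 0.0483
```

Run:
```python
from h import *
go(.436,.0728,.243,.098)
s=read_camera("scene");cv2.imwrite("pics/scene18.png",s["image"])
a=s["image"][180:360,150:330]
cv2.imwrite("pics/s18.png",cv2.resize(a,None,fx=3.2,fy=3.2,interpolation=cv2.INTER_CUBIC))
```

```text
t 25.73 tcp [ 0.5695 -0.3032  0.2288] yaw 0.054 w 0.0483 F [ 0.1096 -0.5271  0.6516]
need mm [ -11.5  382.7 -113.1] rot [-0.044 -0.011 -0.004]
```

View pics/s18.png

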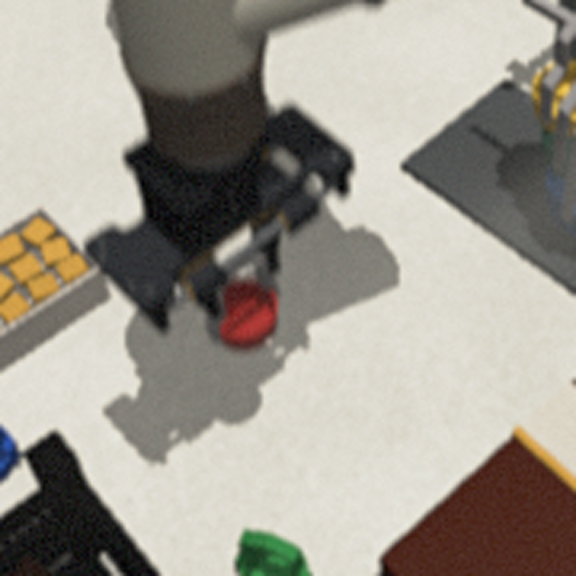

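Emit:
play_rows --deltas '[{"wx": -0.02, "wy": -0.01, "wz": 0, "x": -6, "y": 35, "z": -35, "gripper": 0.8}, {"wx": -0.02, "wy": 0, "wz": 0, "x": -6, "y": 50, "z": -30, "gripper": 0.8}, {"wx": 0, "wy": 0, "wz": 0, "x": -4, "y": 55, "z": -25, "gripper": 0.8}, {"wx": 0, "wy": 0, "wz": 0, "x": -2, "y": 55, "z": -15, "gripper": 0.8}, {"wx": 0, "wy": 0, "wz": 0, "x": 0, "y": 55, "z": 0, "gripper": 0.8}]'

```text
time: 26.4
tcp_pos: [0.4392, -0.0579, 0.2558]
orientation: [-0.032, 0.701, 0.032, 0.712]
wrist_force: [1.6, 0.3, -0.7]
width: 0.0478
```

Run:
```python
from h import *
go(.436,.0728,.245,.098)
```

```text
t 26.4 tcp [ 0.4392 -0.0579  0.2558] yaw 0.091 w 0.0478 F [ 1.5884  0.2608 -0.6748]
need mm [ 10.8 130.5   8.5] rot [-0.007  0.015  0.001]
```

Emit:
play_rows --deltas '[{"wx": -0.006, "wy": 0.012, "wz": 0, "x": 2, "y": 50, "z": 3, "gripper": 0.8}, {"wx": 0, "wy": 0, "wz": 0, "x": 3, "y": 45, "z": 3, "gripper": 0.8}, {"wx": 0, "wy": 0, "wz": 0, "x": 3, "y": 24, "z": 2, "gripper": 0.8}, {"wx": 0, "wy": 0, "wz": 0, "x": 2, "y": 4, "z": 0, "gripper": 0.8}, {"wx": 0, "wy": 0, "wz": 0, "x": 0, "y": 0, "z": 0, "gripper": 0.8}]'

```text
time: 27.02
tcp_pos: [0.4324, 0.0715, 0.2454]
orientation: [-0.036, 0.705, 0.037, 0.707]
wrist_force: [-0.0, 0.4, -0.8]
width: 0.0479
```

Run:
```python
from h import *
go(.436,.0728,.245,.098)
s=read_camera("scene");cv2.imwrite("pics/scene19.png",s["image"])
a=s["image"][80:280,230:430]
cv2.imwrite("pics/s19.png",cv2.resize(a,None,fx=3,fy=3,interpolation=cv2.INTER_CUBIC))
```

```text
t 27.02 tcp [0.4324 0.0715 0.2454] yaw 0.103 w 0.0479 F [-0.036   0.3589 -0.7542]
need mm [0.4 0.9 3.8] rot [ 0.005  0.004 -0.   ]
```

View pics/s19.png

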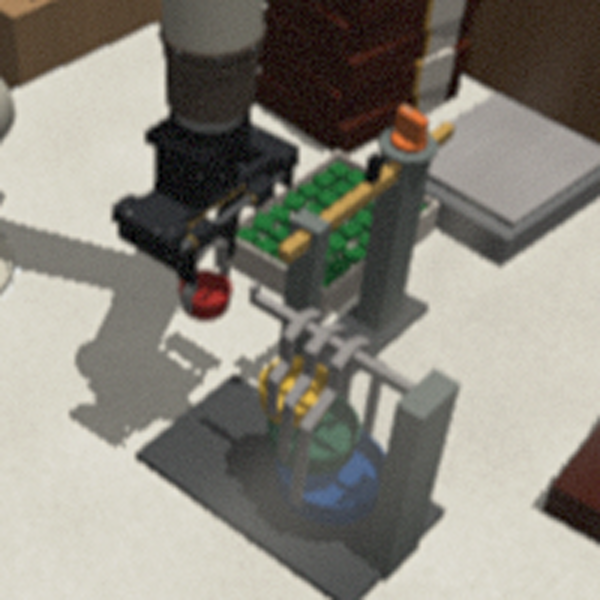

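Emit:
play_rows --deltas '[{"wx": 0.004, "wy": 0, "wz": 0, "x": 0, "y": 1, "z": 16, "gripper": 0.8}, {"wx": 0, "wy": 0, "wz": 0, "x": 0, "y": 0, "z": 20, "gripper": 0.8}, {"wx": 0, "wy": 0, "wz": 0, "x": 0, "y": 1, "z": 20, "gripper": 0.8}, {"wx": 0, "wy": 0, "wz": 0, "x": 0, "y": 1, "z": 20, "gripper": 0.8}, {"wx": 0, "wy": 0, "wz": 0, "x": 0, "y": 1, "z": 12, "gripper": 0.8}]'

```text
time: 27.7
tcp_pos: [0.5266, 0.0802, 0.2462]
orientation: [-0.032, 0.704, 0.032, 0.709]
wrist_force: [-0.6, 0.0, -1.2]
width: 0.0479
```

Run:
```python
from h import *
go(.529,.0818,.245,.098)
```

```text
t 27.7 tcp [0.5266 0.0802 0.2462] yaw 0.091 w 0.0479 F [-0.6077  0.0167 -1.1726]
need mm [1.2 1.3 2.5] rot [-0.007  0.006 -0.   ]
```

Emit:
play_rows --deltas '[{"wx": -0.006, "wy": 0.005, "wz": 0, "x": 2, "y": 1, "z": 0, "gripper": 0.8}, {"wx": 0, "wy": 0, "wz": 0, "x": 8, "y": 0, "z": 0, "gripper": 0.8}, {"wx": 0, "wy": 0, "wz": 0, "x": 7, "y": 0, "z": 0, "gripper": 0.8}, {"wx": 0, "wy": 0, "wz": 0, "x": 4, "y": 0, "z": 0, "gripper": 0.8}, {"wx": 0, "wy": 0, "wz": 0, "x": 1, "y": 0, "z": 0, "gripper": 0.8}]'

```text
time: 28.32
tcp_pos: [0.5265, 0.0802, 0.2241]
orientation: [-0.035, 0.706, 0.034, 0.707]
wrist_force: [-1.1, 0.1, 5.9]
width: 0.0481
```

Run:
```python
from h import *
go(.529,.0818,.2245,.098)
s=read_camera("scene");cv2.imwrite("pics/scene20.png",s["image"])
a=s["image"][80:280,230:430]
cv2.imwrite("pics/s20.png",cv2.resize(a,None,fx=3,fy=3,interpolation=cv2.INTER_CUBIC))
```

```text
t 28.32 tcp [0.5265 0.0802 0.2241] yaw 0.097 w 0.0481 F [-1.1221  0.0715  5.8854]
need mm [-0.4  1.4  2.7] rot [-0.001  0.002  0.001]
```

View pics/s20.png

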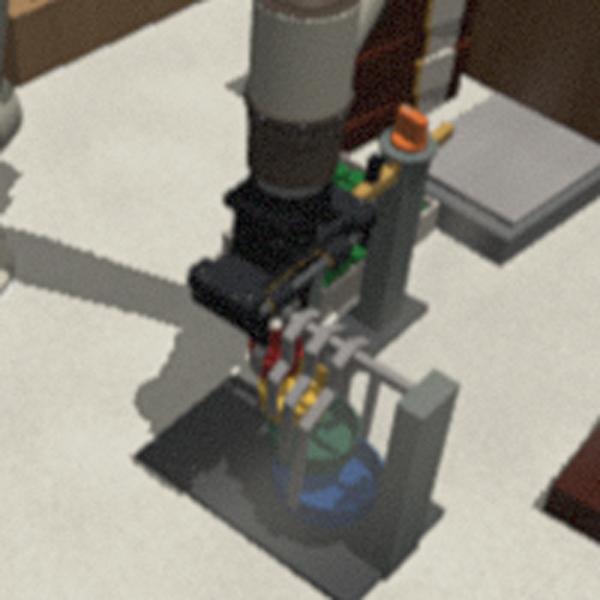

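The 5.9 N upward force shows red is seated on the bar. I release and retreat.

Emit:
play_rows --deltas '[{"wx": 0, "wy": 0, "wz": 0, "x": -1, "y": 0, "z": 0, "gripper": 0.7}, {"wx": 0, "wy": 0, "wz": 0, "x": 0, "y": 0, "z": 0, "gripper": 0.4}, {"wx": 0, "wy": 0, "wz": 0, "x": 0, "y": 0, "z": 0, "gripper": 0.3}, {"wx": 0, "wy": 0, "wz": 0, "x": 0, "y": 0, "z": 0, "gripper": 0.25}, {"wx": 0, "wy": 0, "wz": 0, "x": 0, "y": 0, "z": 0, "gripper": 0.25}]'

```text
time: 29.0
tcp_pos: [0.5262, 0.0804, 0.2247]
orientation: [-0.034, 0.706, 0.034, 0.707]
wrist_force: [-0.0, 0.1, -0.3]
width: 0.0641
```

Emit:
play_rows --deltas '[{"wx": 0, "wy": 0, "wz": 0, "x": 0, "y": 0, "z": 0, "gripper": 0.25}, {"wx": 0, "wy": 0, "wz": 0, "x": -15, "y": 0, "z": 0, "gripper": 0.25}, {"wx": 0, "wy": 0, "wz": 0, "x": -30, "y": 0, "z": 0, "gripper": 0.25}, {"wx": 0, "wy": 0, "wz": 0, "x": -50, "y": 0, "z": 0, "gripper": 0.25}, {"wx": 0, "wy": 0, "wz": 0, "x": -50, "y": 0, "z": -50, "gripper": 0.25}]'

```text
time: 29.62
tcp_pos: [0.4826, 0.0759, 0.3656]
orientation: [-0.035, 0.708, 0.033, 0.704]
wrist_force: [-0.1, 0.3, -0.8]
width: 0.0653
```

Emit:
play_rows --deltas '[{"wx": 0, "wy": 0, "wz": 0, "x": 0, "y": -30, "z": -50, "gripper": 0.25}, {"wx": 0, "wy": 0, "wz": 0, "x": 0, "y": -30, "z": -30, "gripper": 0.25}, {"wx": 0, "wy": 0, "wz": 0, "x": 0, "y": 0, "z": 0, "gripper": 0.25}, {"wx": 0, "wy": 0, "wz": 0, "x": 0, "y": 0, "z": 0, "gripper": 0.25}, {"wx": 0, "wy": 0, "wz": 0, "x": 0, "y": 0, "z": 0, "gripper": 0.25}]'

```text
time: 30.25
tcp_pos: [0.4077, 0.0074, 0.3761]
orientation: [-0.034, 0.701, 0.035, 0.711]
wrist_force: [-0.1, -1.1, 0.3]
width: 0.0653
```

Run:
```python
from h import *
go(.529,.0818,.2245,.098)
c=read_camera("top");cv2.imwrite("pics/top21.png",c["image"])
s=read_camera("scene");cv2.imwrite("pics/scene21.png",s["image"])
a=s["image"][105:265,270:430]
cv2.imwrite("pics/s21.png",cv2.resize(a,None,fx=3.75,fy=3.75,interpolation=cv2.INTER_CUBIC))
a=c["image"][130:265,115:285]
cv2.imwrite("pics/t21.png",cv2.resize(a,None,fx=4.4,fy=4.4,interpolation=cv2.INTER_CUBIC))
```

```text
t 30.25 tcp [0.4077 0.0074 0.3761] yaw 0.099 w 0.0653 F [-0.0938 -1.1183  0.2987]
need mm [153.3  62.  126. ] rot [ 0.001  0.014 -0.   ]
```

View pics/s21.png

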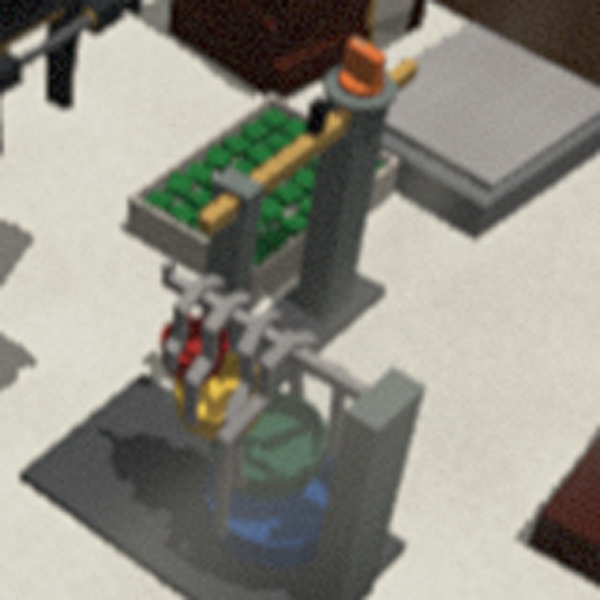

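View pics/t21.png

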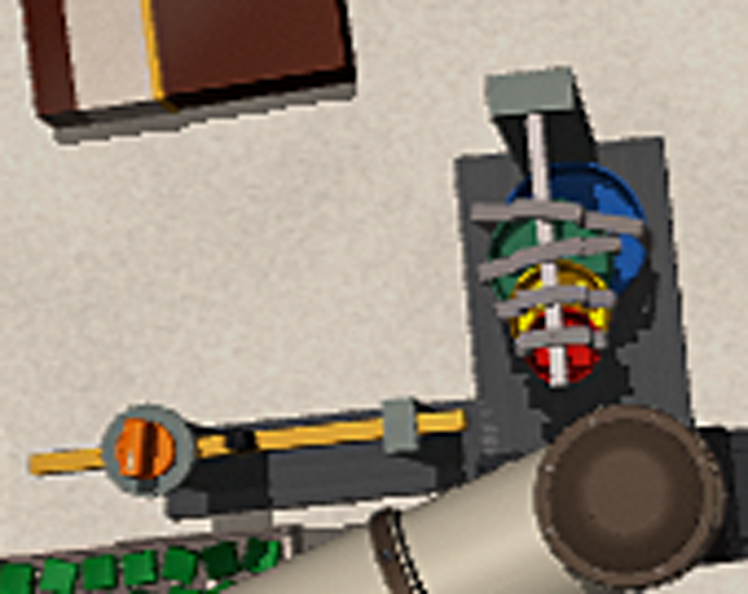

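All four loops are on the bar, in order from the post: blue, green, yellow, red, at top crop (550,215), (550,255), (555,300), (560,340). Next are the bolt and cam, so I measure the peg and knob precisely.

Run:
```python
from h import *
st=readout.sense();print(st["joints"])
a=cv2.imread("pics/top21.png")[215:250,115:225];cv2.imwrite("pics/t22.png",cv2.resize(a,None,fx=7,fy=7,interpolation=cv2.INTER_CUBIC))
b=cv2.imread("pics/scene21.png")[110:175,320:390];cv2.imwrite("pics/s22.png",cv2.resize(b,None,fx=8,fy=8,interpolation=cv2.INTER_CUBIC))
```

```text
[ 0.4241 -0.0865 -0.186   0.0038 -1.4593 -1.8967]
```

View pics/t22.png

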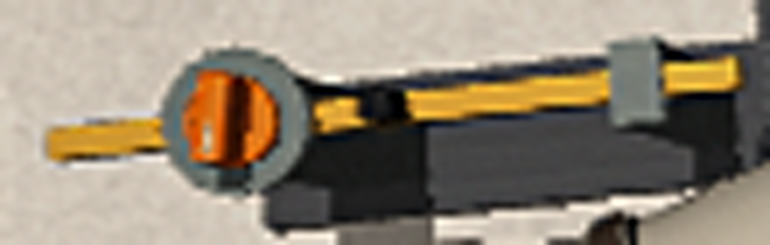

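View pics/s22.png

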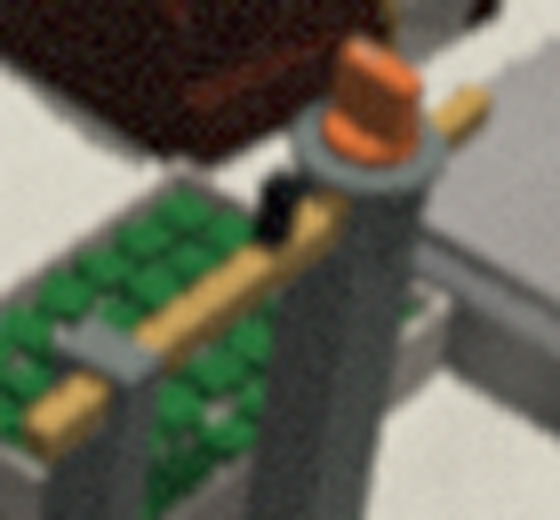

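Run:
```python
from h import *
T=lambda x,y:(115+x/7-.43,215+y/7-.43)
S=lambda x,y:(320+x/8-.44,110+y/8-.44)
u=np.array([.9952,.0978]);v=np.array([-.0978,.9952]);tip=np.array([.4949,.0786]);O=tip+.1*u
def rk(p): d=p[:2]-O; return np.array([d@u,d@v])
for n,t,s,z in(("pegtop",T(381,100),S(284,184),.298),("knobtop",T(215,117),S(380,63),.308),("end",T(738,71),S(55,430),.257)):
    p,e=tri(t,s);a=onz("top",t,z);b=onz("scene",s,z)
    print(n,p,e,rk(p),"| top",a,rk(a),"scene",b,rk(b))
for n,x,y in(("peg",-.109,.21),("knob",-.109,.28)): print(n,O+x*u+y*v)
```

```text
pegtop [0.4583 0.2886 0.2881] 0.0023827624124977674 [-0.1158  0.2126] | top [0.4569 0.2854 0.298 ] [-0.1176  0.2095] scene [0.4672 0.2786 0.298 ] [-0.108   0.2017]
knobtop [0.4501 0.3511 0.3119] 0.001333859623955917 [-0.1179  0.2755] | top [0.4498 0.3517 0.308 ] [-0.1181  0.2762] scene [0.4471 0.3565 0.308 ] [-0.1204  0.2813]
end [0.4734 0.1455 0.2523] 0.007357105077235158 [-0.1149  0.0687] | top [0.4706 0.1421 0.257 ] [-0.118   0.0656] scene [0.4791 0.1444 0.257 ] [-0.1093  0.067 ]
peg [0.4654 0.2867]
knob [0.4586 0.3564]
```

Peg is at about (0.458, 0.287) and knob at about (0.452, 0.355); heights agree with the text. I turn the tool 90° (wx negative, from the joint 6 range) while moving over the peg.

Emit:
play_rows --deltas '[{"wx": -0.17, "wy": 0, "wz": 0, "x": 0, "y": 0, "z": 0, "gripper": 0.4}, {"wx": -0.17, "wy": 0, "wz": 0, "x": 0, "y": 0, "z": 0, "gripper": 0.4}, {"wx": -0.17, "wy": 0, "wz": 0, "x": 0, "y": 0, "z": 0, "gripper": 0.4}, {"wx": -0.17, "wy": 0, "wz": 0, "x": 0, "y": 0, "z": 0, "gripper": 0.4}, {"wx": -0.17, "wy": 0, "wz": 0, "x": 0, "y": 0, "z": 0, "gripper": 0.4}]'

```text
time: 30.98
tcp_pos: [0.41, 0.0097, 0.373]
orientation: [-0.334, 0.623, 0.331, 0.626]
wrist_force: [0.3, 0.3, -0.4]
width: 0.0523
```

Emit:
play_rows --deltas '[{"wx": -0.17, "wy": 0, "wz": 0, "x": 0, "y": 0, "z": 0, "gripper": 0.4}, {"wx": -0.17, "wy": 0, "wz": 0, "x": 0, "y": 0, "z": 0, "gripper": 0.4}, {"wx": -0.17, "wy": 0, "wz": 0, "x": 0, "y": 0, "z": 0, "gripper": 0.4}, {"wx": -0.17, "wy": 0, "wz": 0, "x": 0, "y": 0, "z": 0, "gripper": 0.4}, {"wx": 0, "wy": 0, "wz": 0, "x": 0, "y": 0, "z": 0, "gripper": 0.4}]'

```text
time: 31.6
tcp_pos: [0.4123, 0.0119, 0.3701]
orientation: [0.528, -0.473, -0.527, -0.47]
wrist_force: [0.4, -0.2, -0.5]
width: 0.0521
```

Run:
```python
from h import *
go(.4584,.287,.33,1.669)
```

```text
t 31.6 tcp [0.4123 0.0119 0.3701] yaw 1.682 w 0.0521 F [ 0.3766 -0.1558 -0.5292]
need mm [ 38.7 -76.6 268.4] rot [ 0.013 -0.004 -0.002]
```

Emit:
play_rows --deltas '[{"wx": 0.01, "wy": 0, "wz": 0, "x": 0, "y": -16, "z": 55, "gripper": 0.4}, {"wx": 0, "wy": 0, "wz": 0, "x": 0, "y": -16, "z": 55, "gripper": 0.4}, {"wx": 0, "wy": 0, "wz": 0, "x": 0, "y": -16, "z": 55, "gripper": 0.4}, {"wx": 0, "wy": 0, "wz": 0, "x": 0, "y": -16, "z": 55, "gripper": 0.4}, {"wx": 0, "wy": 0, "wz": 0, "x": 8, "y": -10, "z": 35, "gripper": 0.4}]'

```text
time: 32.22
tcp_pos: [0.464, 0.2799, 0.3602]
orientation: [0.521, -0.481, -0.518, -0.478]
wrist_force: [-0.0, 0.2, -0.3]
width: 0.0522
```

Run:
```python
from h import *
go(.4584,.287,.315,1.669)
```

```text
t 32.23 tcp [0.464  0.2799 0.3602] yaw 1.651 w 0.0522 F [-0.0009  0.1635 -0.3211]
need mm [45.1  4.9  7.8] rot [-0.018 -0.006 -0.002]
```

Emit:
play_rows --deltas '[{"wx": -0.016, "wy": -0.006, "wz": 0, "x": 10, "y": 4, "z": 4, "gripper": 0.4}, {"wx": 0, "wy": 0, "wz": 0, "x": 20, "y": 0, "z": 0, "gripper": 0.4}, {"wx": 0, "wy": 0, "wz": 0, "x": 13, "y": 0, "z": 0, "gripper": 0.4}, {"wx": 0, "wy": 0, "wz": 0, "x": 2, "y": 0, "z": 0, "gripper": 0.4}, {"wx": 0, "wy": 0, "wz": 0, "x": 0, "y": 0, "z": 0, "gripper": 0.4}]'

```text
time: 32.85
tcp_pos: [0.4592, 0.2849, 0.311]
orientation: [-0.522, 0.479, 0.523, 0.474]
wrist_force: [-0.1, 0.5, 0.2]
width: 0.0523
```

Run:
```python
from h import *
go(.4584,.287,.271,1.669)
c=read_camera("top");s=read_camera("scene")
cv2.imwrite("pics/t23.png",cv2.resize(c["image"][180:280,110:260],None,fx=4,fy=4,interpolation=cv2.INTER_CUBIC))
cv2.imwrite("pics/s23.png",cv2.resize(s["image"][70:190,290:420],None,fx=5,fy=5,interpolation=cv2.INTER_CUBIC)[:600])
```

```text
t 32.85 tcp [0.4592 0.2849 0.311 ] yaw 1.662 w 0.0523 F [-0.0714  0.479   0.2238]
need mm [40.   0.4  2.3] rot [-0.007 -0.003 -0.005]
```

View pics/s23.png

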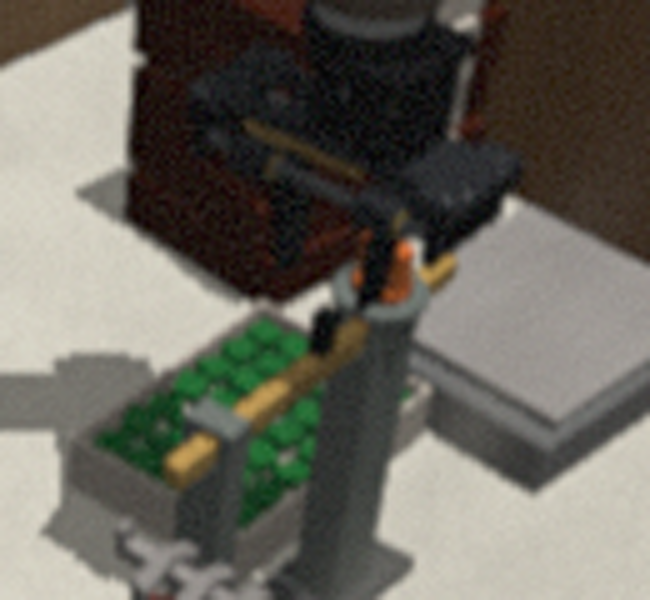

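The finger tips at (285,250) and (375,280) straddle the peg at (325,330). I lower and grip.

Emit:
play_rows --deltas '[{"wx": -0.006, "wy": 0, "wz": -0.004, "x": 15, "y": 0, "z": 2, "gripper": 0.4}, {"wx": 0, "wy": 0, "wz": 0, "x": 15, "y": 0, "z": 0, "gripper": 0.4}, {"wx": 0, "wy": 0, "wz": 0, "x": 8, "y": 0, "z": 0, "gripper": 0.4}, {"wx": 0, "wy": 0, "wz": 0, "x": 0, "y": 0, "z": 0, "gripper": 0.7}, {"wx": 0, "wy": 0, "wz": 0, "x": 0, "y": 0, "z": 0, "gripper": 0.95}]' --squeeze 12

```text
time: 33.58
tcp_pos: [0.4603, 0.2872, 0.2746]
orientation: [0.524, -0.474, -0.523, -0.476]
wrist_force: [0.2, -0.4, 0.9]
width: 0.0394
```

Emit:
play_rows --deltas '[{"wx": 0, "wy": 0, "wz": 0, "x": 0, "y": 0, "z": 0, "gripper": 0.95}, {"wx": 0, "wy": 0, "wz": 0, "x": 0, "y": 0, "z": 0, "gripper": 0.95}, {"wx": 0, "wy": 0, "wz": 0, "x": 0, "y": 0, "z": 0, "gripper": 0.95}, {"wx": 0, "wy": 0, "wz": 0, "x": 0, "y": 0, "z": 0, "gripper": 0.95}, {"wx": 0, "wy": 0, "wz": 0, "x": 0, "y": 0, "z": 0, "gripper": 0.95}]'

```text
time: 34.2
tcp_pos: [0.4571, 0.2866, 0.2752]
orientation: [-0.523, 0.476, 0.524, 0.474]
wrist_force: [1.2, -0.2, -0.3]
width: 0.0138
```

Run:
```python
from h import *
go(.4584,.287,.271,1.669)
go(.4584+.0088,.287-.0896,.271,1.669)
```

```text
t 34.2 tcp [0.4571 0.2866 0.2752] yaw 1.668 w 0.0138 F [ 1.208  -0.2178 -0.2694]
need mm [ 4.2 -1.4  0.3] rot [-0.001 -0.001 -0.003]
t 34.2 tcp [0.4571 0.2866 0.2752] yaw 1.668 w 0.0138 F [ 1.208  -0.2178 -0.2694]
need mm [  4.2  -1.5 -89.7] rot [-0.001 -0.001 -0.003]
```

The peg is gripped at 13.8 mm. I slide it 90 mm along tool −z.

Emit:
play_rows --deltas '[{"wx": 0, "wy": 0, "wz": 0, "x": 0, "y": 0, "z": -15, "gripper": 0.95}, {"wx": 0, "wy": 0, "wz": 0, "x": 0, "y": 0, "z": -20, "gripper": 0.95}, {"wx": 0, "wy": 0, "wz": 0, "x": 0, "y": 0, "z": -20, "gripper": 0.95}, {"wx": 0, "wy": 0, "wz": 0, "x": 0, "y": 0, "z": -15, "gripper": 0.95}, {"wx": 0, "wy": 0, "wz": 0, "x": 0, "y": 0, "z": -8, "gripper": 0.95}]'

```text
time: 34.83
tcp_pos: [0.4648, 0.2087, 0.2751]
orientation: [-0.521, 0.473, 0.526, 0.478]
wrist_force: [-6.6, 16.0, 0.6]
width: 0.014
```

Run:
```python
from h import *
go(.4571+.0088,.2866-.0896,.275,1.669)
```

```text
t 34.83 tcp [0.4648 0.2087 0.2751] yaw 1.668 w 0.014 F [-6.5586 16.018   0.5894]
need mm [ -0.   -0.  -11.7] rot [-0.001  0.011 -0.001]
```

Run:
```python
from h import *
c=read_camera("top");s=read_camera("scene");print(readout.sense()["wrist_force"],readout.sense()["tcp_pos"])
cv2.imwrite("pics/s24.png",cv2.resize(s["image"][70:220,270:420],None,fx=4,fy=4,interpolation=cv2.INTER_CUBIC))
cv2.imwrite("pics/t24.png",cv2.resize(c["image"][180:280,110:260],None,fx=4,fy=4,interpolation=cv2.INTER_CUBIC))
```

```text
[-2.5187  7.2382 -0.8909] [0.4648 0.2083 0.2751]
```

View pics/s24.png

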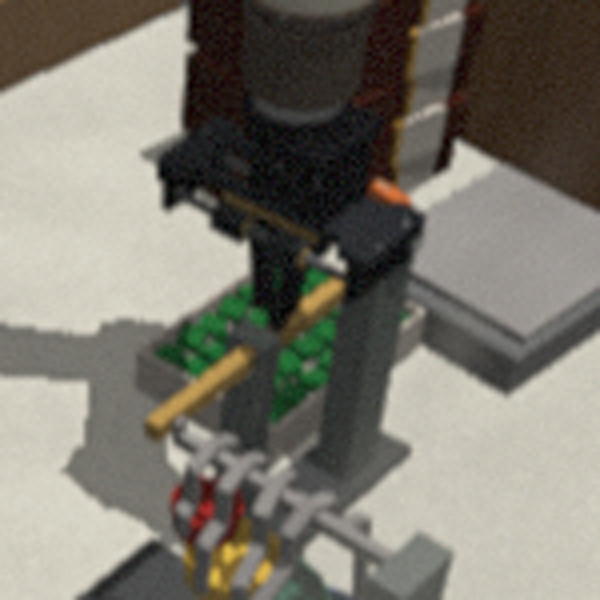

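View pics/t24.png

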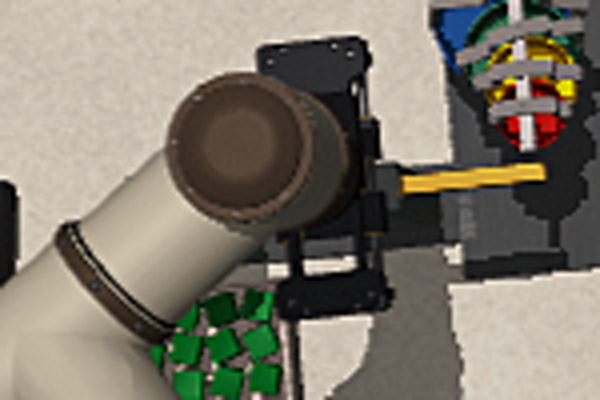

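Bolt end has crossed in front of the tip, top crop (545,172). 78 mm travelled, so I push the rest gently and watch the force.

Emit:
play_rows --deltas '[{"wx": 0, "wy": 0, "wz": 0, "x": 0, "y": 0, "z": -4, "gripper": 0.95}, {"wx": 0, "wy": 0, "wz": 0, "x": 0, "y": 0, "z": -4, "gripper": 0.95}, {"wx": 0, "wy": 0, "wz": 0, "x": 0, "y": 0, "z": -4, "gripper": 0.95}, {"wx": 0, "wy": 0, "wz": 0, "x": 0, "y": 0, "z": -4, "gripper": 0.95}, {"wx": 0, "wy": 0, "wz": 0, "x": 0, "y": 0, "z": 0, "gripper": 0.95}]' --squeeze 20

```text
time: 35.55
tcp_pos: [0.4647, 0.2085, 0.2749]
orientation: [-0.513, 0.461, 0.536, 0.487]
wrist_force: [0.9, -0.9, -1.0]
width: 0.0136
```

Run:
```python
from h import *
go(.4571+.0088,.2866-.0896,.275,1.669)
c=read_camera("top");s=read_camera("scene")
cv2.imwrite("pics/s25.png",cv2.resize(s["image"][130:200,290:370],None,fx=8,fy=8,interpolation=cv2.INTER_CUBIC))
cv2.imwrite("pics/t25.png",cv2.resize(c["image"][200:250,190:270],None,fx=8,fy=8,interpolation=cv2.INTER_CUBIC))
```

```text
t 35.55 tcp [0.4647 0.2085 0.2749] yaw 1.671 w 0.0136 F [ 0.9311 -0.876  -0.952 ]
need mm [ -0.6  -0.  -11.5] rot [0.002 0.048 0.006]
```

View pics/s25.png

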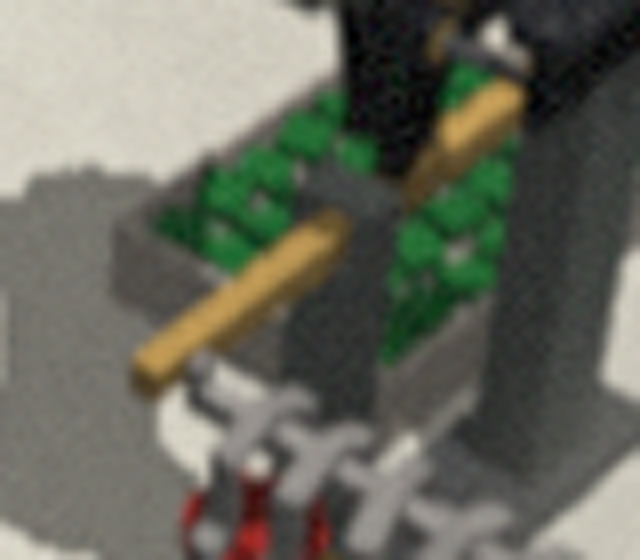

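View pics/t25.png

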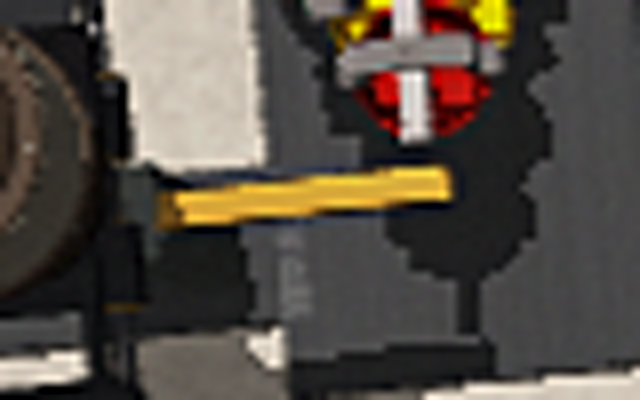

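Run:
```python
from h import *
u=np.array([.9952,.0978]);v=np.array([-.0978,.9952]);tip=np.array([.4949,.0786]);O=tip+.1*u
rk=lambda p:np.array([(p[:2]-O)@u,(p[:2]-O)@v])
T25=lambda x,y:(190+x/8-.44,200+y/8-.44);S25=lambda x,y:(290+x/8-.44,130+y/8-.44)
T0=lambda x,y:(115+x/7-.43,215+y/7-.43);S0=lambda x,y:(320+x/8-.44,110+y/8-.44)
for z in(.25,.257):
  print(z,"now",rk(onz("top",T25(452,180),z)),rk(onz("scene",S25(150,362),z)),"start",rk(onz("top",T0(739,70),z)),rk(onz("scene",S0(45,422),z)))
print("tri now",tri(T25(452,180),S25(150,362)),"start",tri(T0(739,70),S0(45,422)))
# front block top corners in top0 crop t22: x 610..662
for z in(.264,.275): print("block y",rk(onz("top",T0(611,80),z)),rk(onz("top",T0(662,80),z)))
```

```text
0.25 now [-0.1178 -0.0124] [-0.1206 -0.0032] start [-0.1171  0.066 ] [-0.1198  0.0749]
0.257 now [-0.1184 -0.0129] [-0.1158 -0.0093] start [-0.1176  0.0651] [-0.115   0.0681]
tri now (array([0.4793, 0.0656, 0.2575]), np.float64(0.004313832745788897)) start (array([0.4723, 0.1431, 0.2571]), np.float64(0.003918015120042411))
block y [-0.1167  0.1189] [-0.119   0.0973]
block y [-0.1175  0.1172] [-0.1198  0.0957]
```

Motion stopped hard at about 78 mm, both by TCP and by bolt-end vision. I'll let go, lift off and look at the peg.

Emit:
play_rows --deltas '[{"wx": 0, "wy": 0, "wz": 0, "x": 0, "y": 0, "z": 0, "gripper": 0.6}, {"wx": 0, "wy": 0, "wz": 0, "x": 0, "y": 0, "z": 0, "gripper": 0.5}, {"wx": 0, "wy": 0.045, "wz": 0, "x": -20, "y": 0, "z": 0, "gripper": 0.5}, {"wx": 0, "wy": 0, "wz": 0, "x": -40, "y": 0, "z": 0, "gripper": 0.5}, {"wx": 0, "wy": 0, "wz": 0, "x": -60, "y": 0, "z": 0, "gripper": 0.5}]'

```text
time: 36.28
tcp_pos: [0.4638, 0.2018, 0.3931]
orientation: [0.525, -0.479, -0.522, -0.472]
wrist_force: [0.6, -0.5, 0.9]
width: 0.0426
```

Emit:
play_rows --deltas '[{"wx": 0, "wy": 0, "wz": 0, "x": 0, "y": 55, "z": 20, "gripper": 0.7}, {"wx": 0, "wy": 0, "wz": 0, "x": 0, "y": 55, "z": 20, "gripper": 0.9}, {"wx": 0, "wy": 0, "wz": 0, "x": 0, "y": 0, "z": 0, "gripper": 1}, {"wx": 0, "wy": 0, "wz": 0, "x": 0, "y": 0, "z": 0, "gripper": 1}, {"wx": 0, "wy": 0, "wz": 0, "x": 0, "y": 0, "z": 0, "gripper": 1}]'

```text
time: 36.9
tcp_pos: [0.3524, 0.2306, 0.3988]
orientation: [0.526, -0.476, -0.518, -0.477]
wrist_force: [1.1, -0.5, -0.8]
width: 0.0036
```

Run:
```python
from h import *
go(.4571,.2866,.33,1.669)
c=read_camera("top");s=read_camera("scene")
cv2.imwrite("pics/scene26.png",s["image"]);cv2.imwrite("pics/top26.png",c["image"])
cv2.imwrite("pics/s26.png",cv2.resize(s["image"][115:195,295:385],None,fx=7,fy=7,interpolation=cv2.INTER_CUBIC))
cv2.imwrite("pics/t26.png",cv2.resize(c["image"][200:250,130:260],None,fx=6,fy=6,interpolation=cv2.INTER_CUBIC))
```

```text
t 36.9 tcp [0.3524 0.2306 0.3988] yaw 1.662 w 0.0036 F [ 1.1454 -0.5481 -0.758 ]
need mm [  69.3 -108.8   46.9] rot [-0.008 -0.008  0.008]
```

View pics/s26.png

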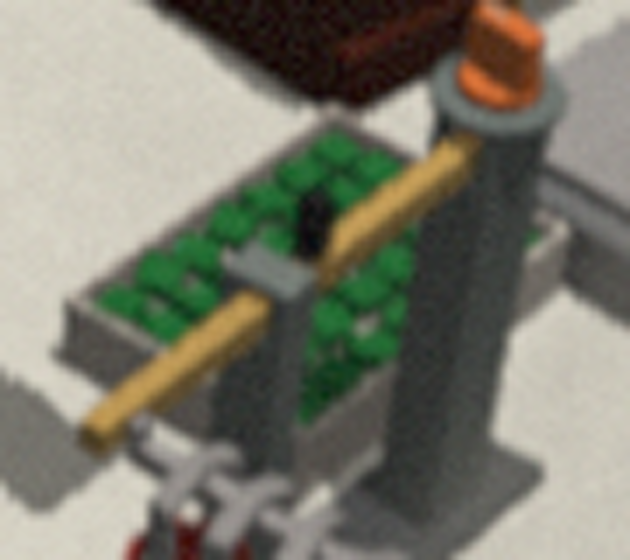

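View pics/t26.png

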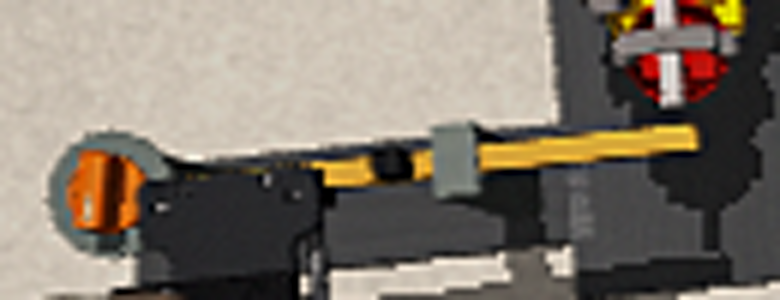

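Run:
```python
from h import *
u=np.array([.9952,.0978]);v=np.array([-.0978,.9952]);tip=np.array([.4949,.0786]);O=tip+.1*u
rk=lambda p:np.array([(p[:2]-O)@u,(p[:2]-O)@v])
T=lambda x,y:(130+x/6-.42,200+y/6-.42);S=lambda x,y:(295+x/7-.43,115+y/7-.43)
for n,t,s in(("pegtop",T(390,161),S(320,195)),("blocktop",T(456,160),S(268,268)),("blk rear edge mid",T(433,163),S(287,254)),("end",T(697,136),S(100,428)),("barend tip",T(672,102),S(138,428))):
    p,e=tri(t,s);print(n,p,round(e,4),rk(p))
for z in (.255,.264,.29):print(z,rk(onz("top",T(390,161),z)),rk(onz("top",T(433,163),z)))
print("tcp at stop",rk(np.array([.4647,.2085])))
```

```text
pegtop [0.4649 0.2131 0.2918] 0.003 [-0.1167  0.1368]
blocktop [0.4659 0.1839 0.2679] 0.0009 [-0.1185  0.1077]
blk rear edge mid [0.465  0.1958 0.2687] 0.0024 [-0.1183  0.1195]
end [0.4794 0.0673 0.253 ] 0.0053 [-0.1166 -0.0098]
barend tip [0.4946 0.0776 0.2573] 0.0006 [-0.1004 -0.001 ]
0.255 [-0.1148  0.1422] [-0.1181  0.1209]
0.264 [-0.1156  0.1407] [-0.1188  0.1195]
0.29 [-0.1177  0.1361] [-0.1209  0.1153]
tcp at stop [-0.1173  0.1322]
```

The peg is still about 9 mm short of the block. I'll push it from behind with closed fingers, so the fingers cannot touch the front block.

Run:
```python
from h import *
go(.4609,.2512,.33,1.669)
```

```text
t 37.0 tcp [0.3524 0.2306 0.3985] yaw 1.661 w 0.0016 F [-0.0509  0.4017 -0.0899]
need mm [  69.2 -109.4   11.3] rot [-0.008 -0.008  0.008]
```

Emit:
play_rows --deltas '[{"wx": -0.008, "wy": -0.008, "wz": 0.008, "x": 0, "y": -55, "z": 5, "gripper": 1}, {"wx": 0, "wy": 0, "wz": 0, "x": 10, "y": -45, "z": 4, "gripper": 1}, {"wx": 0, "wy": 0, "wz": 0, "x": 20, "y": -8, "z": 1, "gripper": 1}, {"wx": 0, "wy": 0, "wz": 0, "x": 25, "y": 0, "z": 0, "gripper": 1}, {"wx": 0, "wy": 0, "wz": 0, "x": 10, "y": 0, "z": 0, "gripper": 1}]'

```text
time: 37.62
tcp_pos: [0.4667, 0.2494, 0.3297]
orientation: [-0.522, 0.478, 0.523, 0.475]
wrist_force: [0.3, -0.2, 0.3]
width: 0.0004
```

Run:
```python
from h import *
go(.4609,.2512,.270,1.669)
```

```text
t 37.62 tcp [0.4667 0.2494 0.3297] yaw 1.663 w 0.0004 F [ 0.2791 -0.248   0.2916]
need mm [59.7  5.5  2.5] rot [-0.006 -0.002 -0.003]
```

Emit:
play_rows --deltas '[{"wx": -0.005, "wy": 0, "wz": 0, "x": 10, "y": 5, "z": 2, "gripper": 1}, {"wx": 0, "wy": 0, "wz": 0, "x": 20, "y": 0, "z": 0, "gripper": 1}, {"wx": 0, "wy": 0, "wz": 0, "x": 20, "y": 0, "z": 0, "gripper": 1}, {"wx": 0, "wy": 0, "wz": 0, "x": 7, "y": 0, "z": 0, "gripper": 1}, {"wx": 0, "wy": 0, "wz": 0, "x": 0, "y": 0, "z": 0, "gripper": 1}]'

```text
time: 38.25
tcp_pos: [0.4618, 0.2511, 0.273]
orientation: [0.524, -0.475, -0.523, -0.475]
wrist_force: [-0.2, -0.3, -0.3]
width: 0.0002
```

Run:
```python
from h import *
go(.4631,.2288,.270,1.669)
c=read_camera("top");s=read_camera("scene")
cv2.imwrite("pics/s27.png",cv2.resize(s["image"][115:195,295:385],None,fx=7,fy=7,interpolation=cv2.INTER_CUBIC))
```

```text
t 38.25 tcp [0.4618 0.2511 0.273 ] yaw 1.669 w 0.0002 F [-0.2062 -0.2943 -0.2519]
need mm [  3.    0.9 -22.3] rot [-0.    -0.     0.002]
```

View pics/s27.png

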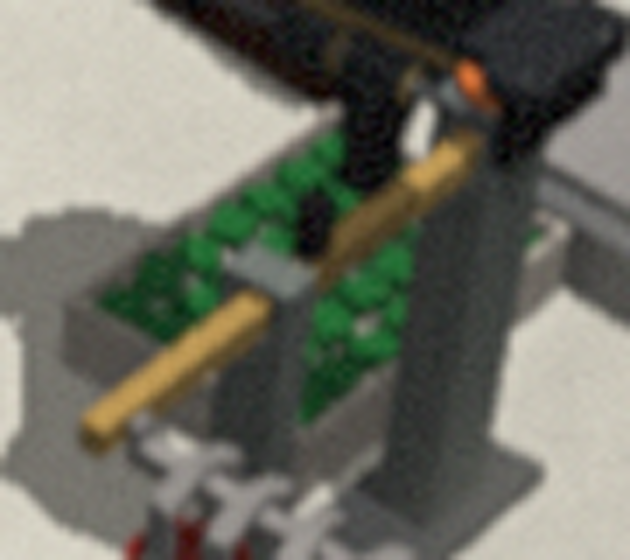

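The finger tip, about (375,185), is behind the peg at (315,220). I push.

Emit:
play_rows --deltas '[{"wx": 0, "wy": 0, "wz": 0, "x": 0, "y": 0, "z": -10, "gripper": 1}, {"wx": 0, "wy": 0, "wz": 0, "x": 0, "y": 0, "z": -8, "gripper": 1}, {"wx": 0, "wy": 0, "wz": 0, "x": 0, "y": 0, "z": -5, "gripper": 1}, {"wx": 0, "wy": 0, "wz": 0, "x": 0, "y": 0, "z": -5, "gripper": 1}, {"wx": 0, "wy": 0, "wz": 0, "x": 0, "y": 0, "z": -5, "gripper": 1}]'

```text
time: 38.98
tcp_pos: [0.4645, 0.2339, 0.2754]
orientation: [-0.516, 0.462, 0.532, 0.488]
wrist_force: [-6.1, 14.0, -0.2]
width: 0.0007
```

Run:
```python
from h import *
go(.4631,.2288,.270,1.669)
c=read_camera("top");s=read_camera("scene")
cv2.imwrite("pics/s28.png",cv2.resize(s["image"][115:195,295:385],None,fx=7,fy=7,interpolation=cv2.INTER_CUBIC))
```

```text
t 38.98 tcp [0.4645 0.2339 0.2754] yaw 1.668 w 0.0007 F [-6.0944 14.04   -0.1553]
need mm [ 5.2  2.  -5.1] rot [-0.     0.042  0.012]
```

View pics/s28.png

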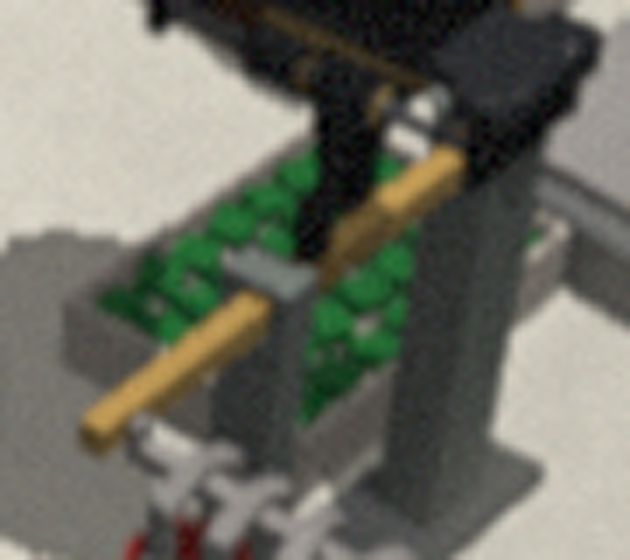

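The bolt did not move under 14 N (about 2 N should suffice), so it looks like its end stop. One firmer push will confirm it.

Emit:
play_rows --deltas '[{"wx": 0, "wy": 0.04, "wz": 0.01, "x": 4, "y": 0, "z": 3, "gripper": 1}, {"wx": 0, "wy": 0, "wz": 0, "x": 0, "y": 0, "z": 0, "gripper": 1}, {"wx": 0, "wy": 0, "wz": 0, "x": 0, "y": 0, "z": -6, "gripper": 1}, {"wx": 0, "wy": 0, "wz": 0, "x": 0, "y": 0, "z": -10, "gripper": 1}, {"wx": 0, "wy": 0, "wz": 0, "x": 0, "y": 0, "z": -14, "gripper": 1}]'

```text
time: 39.7
tcp_pos: [0.4655, 0.2332, 0.2731]
orientation: [-0.51, 0.455, 0.537, 0.494]
wrist_force: [-20.7, 47.0, 3.5]
width: 0.0007
```

Run:
```python
from h import *
go(.4631,.2288,.270,1.669)
```

```text
t 39.7 tcp [0.4655 0.2332 0.2731] yaw 1.667 w 0.0007 F [-20.7471  47.0093   3.4525]
need mm [ 2.8  2.9 -4.4] rot [-0.001  0.065  0.016]
```

47 N and still no movement, so the bolt is hard against its shut stop. I back off and go up.

Emit:
play_rows --deltas '[{"wx": 0, "wy": 0, "wz": 0, "x": 0, "y": 0, "z": 10, "gripper": 1}, {"wx": 0, "wy": 0.065, "wz": 0.016, "x": -5, "y": 0, "z": 5, "gripper": 1}, {"wx": 0, "wy": 0, "wz": 0, "x": -30, "y": 0, "z": 0, "gripper": 1}, {"wx": -0.16, "wy": 0, "wz": 0, "x": -50, "y": 0, "z": 0, "gripper": 0.6}, {"wx": -0.16, "wy": 0, "wz": 0, "x": -30, "y": 0, "z": 0, "gripper": 0.5}]'

```text
time: 40.33
tcp_pos: [0.4632, 0.2453, 0.3909]
orientation: [-0.594, 0.386, 0.595, 0.381]
wrist_force: [0.4, 0.4, -0.8]
width: 0.0134
```

Emit:
play_rows --deltas '[{"wx": -0.17, "wy": 0, "wz": 0, "x": 0, "y": 0, "z": 0, "gripper": 0.5}, {"wx": -0.17, "wy": 0, "wz": 0, "x": 0, "y": 0, "z": 0, "gripper": 0.5}, {"wx": -0.17, "wy": 0, "wz": 0, "x": 0, "y": 0, "z": 0, "gripper": 0.5}, {"wx": -0.17, "wy": 0, "wz": 0, "x": 0, "y": 0, "z": 0, "gripper": 0.5}, {"wx": -0.17, "wy": 0, "wz": 0, "x": 0, "y": 0, "z": 0, "gripper": 0.5}]'

```text
time: 40.95
tcp_pos: [0.4652, 0.2391, 0.3946]
orientation: [0.701, -0.098, -0.7, -0.094]
wrist_force: [-0.4, 0.7, -0.2]
width: 0.043
```

Run:
```python
from h import *
go(.451,.356,.36,3.24)
print(readout.sense()["joints"])
c=read_camera("top");s=read_camera("scene")
cv2.imwrite("pics/top29.png",c["image"]);cv2.imwrite("pics/scene29.png",s["image"])
cv2.imwrite("pics/s29.png",cv2.resize(s["image"][115:195,295:385],None,fx=7,fy=7,interpolation=cv2.INTER_CUBIC))
cv2.imwrite("pics/t29.png",cv2.resize(c["image"][180:280,110:260],None,fx=4,fy=4,interpolation=cv2.INTER_CUBIC))
```

```text
t 40.95 tcp [0.4652 0.2391 0.3946] yaw 2.869 w 0.043 F [-0.3985  0.6975 -0.2002]
need mm [  33.8 -109.    45.2] rot [-0.371 -0.001 -0.006]
[ 0.7884  0.1374  0.09    0.0051 -1.5274  0.5092]
```

View pics/s29.png

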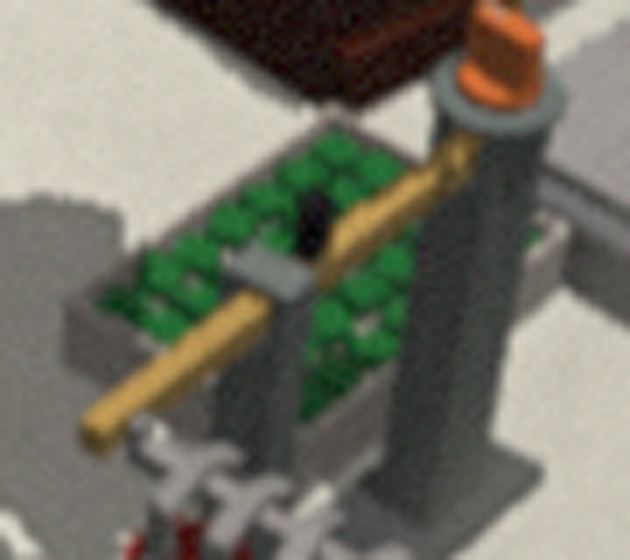

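View pics/t29.png

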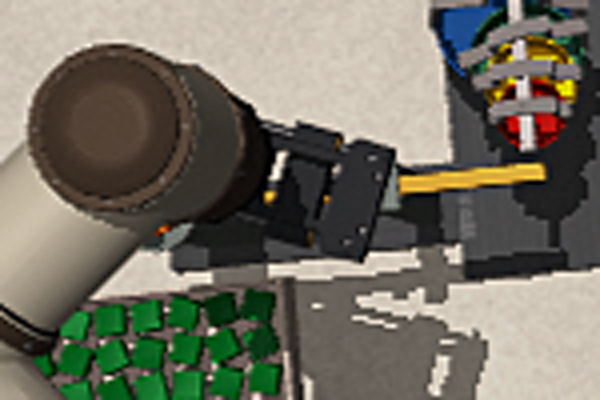

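Emit:
play_rows --deltas '[{"wx": -0.16, "wy": 0, "wz": 0, "x": 0, "y": -30, "z": 10, "gripper": 0.5}, {"wx": -0.16, "wy": 0, "wz": 0, "x": 0, "y": -35, "z": 5, "gripper": 0.5}, {"wx": -0.05, "wy": 0, "wz": 0, "x": 10, "y": -35, "z": 0, "gripper": 0.5}, {"wx": 0, "wy": 0, "wz": 0, "x": 10, "y": -10, "z": 0, "gripper": 0.5}, {"wx": 0, "wy": 0, "wz": 0, "x": 5, "y": 0, "z": 0, "gripper": 0.5}]'

```text
time: 41.68
tcp_pos: [0.462, 0.3495, 0.3687]
orientation: [0.707, 0.026, -0.706, 0.032]
wrist_force: [-0.9, -0.8, 0.1]
width: 0.044
```

Run:
```python
from h import *
go(.4503,.3536,.33,3.24)
```

```text
t 41.67 tcp [0.462  0.3495 0.3687] yaw -3.06 w 0.044 F [-0.9336 -0.7852  0.0819]
need mm [38.6 -5.4 11.4] rot [-0.016 -0.001 -0.009]
```

Emit:
play_rows --deltas '[{"wx": -0.015, "wy": 0, "wz": -0.008, "x": 8, "y": -5, "z": 8, "gripper": 0.5}, {"wx": 0, "wy": 0, "wz": 0, "x": 20, "y": 0, "z": 2, "gripper": 0.5}, {"wx": 0, "wy": 0, "wz": 0, "x": 10, "y": 0, "z": 0, "gripper": 0.5}, {"wx": 0, "wy": 0, "wz": 0, "x": 0, "y": 0, "z": 0, "gripper": 0.5}, {"wx": 0, "wy": 0, "wz": 0, "x": 0, "y": 0, "z": 0, "gripper": 0.5}]'

```text
time: 42.3
tcp_pos: [0.4513, 0.3503, 0.3313]
orientation: [0.708, 0.033, -0.705, 0.032]
wrist_force: [-0.3, -0.7, 1.1]
width: 0.0433
```

Run:
```python
from h import *
go(.4503,.3536,.283,3.24)
s=read_camera("scene")
cv2.imwrite("pics/s30.png",cv2.resize(s["image"][60:170,310:430],None,fx=5,fy=5,interpolation=cv2.INTER_CUBIC))
```

```text
t 42.3 tcp [0.4513 0.3503 0.3313] yaw -3.049 w 0.0433 F [-0.3012 -0.7311  1.0545]
need mm [48.3 -3.3  0.9] rot [-0.006 -0.004  0.001]
```

View pics/s30.png

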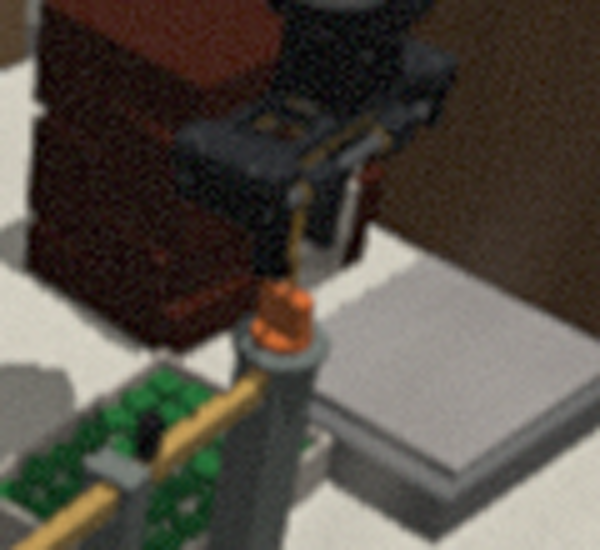

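Emit:
play_rows --deltas '[{"wx": -0.005, "wy": 0, "wz": 0, "x": 15, "y": -3, "z": 0, "gripper": 0.5}, {"wx": 0, "wy": 0, "wz": 0, "x": 20, "y": 0, "z": 0, "gripper": 0.5}, {"wx": 0, "wy": 0, "wz": 0, "x": 9, "y": 0, "z": 0, "gripper": 0.5}, {"wx": 0, "wy": 0, "wz": 0, "x": 0, "y": 0, "z": 0, "gripper": 0.5}, {"wx": 0, "wy": 0, "wz": 0, "x": 0, "y": 0, "z": 0, "gripper": 0.8}]' --squeeze 20

```text
time: 42.98
tcp_pos: [0.4516, 0.3545, 0.2855]
orientation: [0.708, 0.036, -0.704, 0.033]
wrist_force: [-0.1, 0.1, -0.2]
width: 0.039
```

Emit:
play_rows --deltas '[{"wx": 0, "wy": 0, "wz": 0, "x": 0, "y": 0, "z": 0, "gripper": 0.95}, {"wx": 0, "wy": 0, "wz": 0, "x": 0, "y": 0, "z": 0, "gripper": 0.95}, {"wx": 0, "wy": 0, "wz": 0, "x": 0, "y": 0, "z": 0, "gripper": 0.95}, {"wx": 0, "wy": 0, "wz": 0, "x": 0, "y": 0, "z": 0, "gripper": 0.95}, {"wx": 0, "wy": 0, "wz": 0, "x": 0, "y": 0, "z": 0, "gripper": 0.95}]'

```text
time: 43.6
tcp_pos: [0.452, 0.3544, 0.2868]
orientation: [0.709, 0.036, -0.704, 0.033]
wrist_force: [0.6, -0.8, -0.6]
width: 0.0139
```

Run:
```python
from h import *
go(.4503,.3536,.283,3.24)
s=read_camera("scene")
cv2.imwrite("pics/s31.png",cv2.resize(s["image"][60:170,310:430],None,fx=5,fy=5,interpolation=cv2.INTER_CUBIC))
```

```text
t 43.6 tcp [0.452  0.3544 0.2868] yaw -3.044 w 0.0139 F [ 0.639  -0.7683 -0.6038]
need mm [3.7 0.6 1.8] rot [-0.001 -0.007  0.004]
```

View pics/s31.png

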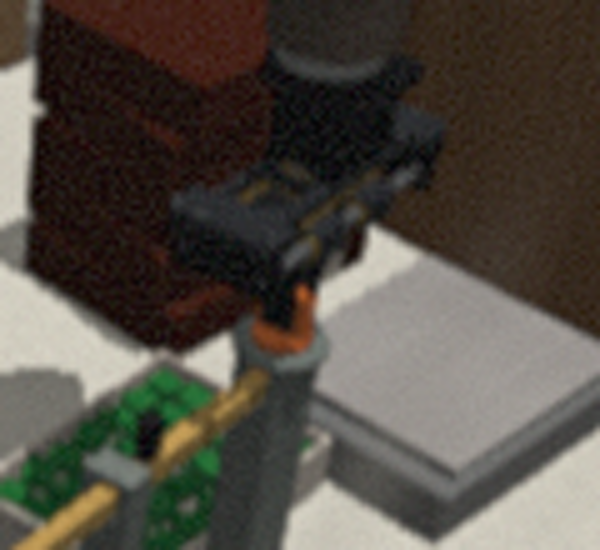

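The knob bar is gripped at 13.9 mm. I turn clockwise (wx +).

Emit:
play_rows --deltas '[{"wx": 0.12, "wy": 0, "wz": 0, "x": 0, "y": 0, "z": 0, "gripper": 0.95}, {"wx": 0.15, "wy": 0, "wz": 0, "x": 0, "y": 0, "z": 0, "gripper": 0.95}, {"wx": 0.15, "wy": 0, "wz": 0, "x": 0, "y": 0, "z": 0, "gripper": 0.95}, {"wx": 0.15, "wy": 0, "wz": 0, "x": 0, "y": 0, "z": 0, "gripper": 0.95}, {"wx": 0.15, "wy": 0, "wz": 0, "x": 0, "y": 0, "z": 0, "gripper": 0.95}]'

```text
time: 44.28
tcp_pos: [0.4517, 0.3533, 0.2867]
orientation: [0.672, -0.223, -0.669, -0.225]
wrist_force: [-0.3, -1.9, 0.8]
width: 0.0136
```

Run:
```python
from h import *
go(.452,.3544,.286,1.669);print(readout.sense()["torque"],readout.sense()["joints"])
```

```text
t 44.27 tcp [0.4517 0.3533 0.2867] yaw 2.497 w 0.0136 F [-0.2618 -1.8562  0.808 ]
need mm [ 0.7 -1.   0.4] rot [ 0.828 -0.002  0.006]
[-0.3965  0.1904  0.0219] [ 0.9482  0.2559 -0.019   0.0039 -1.2916 -0.023 ]
```

Emit:
play_rows --deltas '[{"wx": 0.16, "wy": 0, "wz": 0, "x": 0, "y": 0, "z": 0, "gripper": 0.95}, {"wx": 0.16, "wy": 0, "wz": 0, "x": 0, "y": 0, "z": 0, "gripper": 0.95}, {"wx": 0.16, "wy": 0, "wz": 0, "x": 0, "y": 0, "z": 0, "gripper": 0.95}, {"wx": 0.16, "wy": 0, "wz": 0, "x": 0, "y": 0, "z": 0, "gripper": 0.95}, {"wx": 0.14, "wy": 0, "wz": 0, "x": 0, "y": 0, "z": 0, "gripper": 0.95}]'

```text
time: 44.9
tcp_pos: [0.4507, 0.3527, 0.2868]
orientation: [0.53, -0.468, -0.528, -0.469]
wrist_force: [-0.5, 0.3, 0.4]
width: 0.0138
```

Run:
```python
from h import *
go(.452,.3544,.286,1.669);print(readout.sense()["torque"],readout.sense()["joints"])
```

```text
t 44.9 tcp [0.4507 0.3527 0.2868] yaw 1.692 w 0.0138 F [-0.54    0.31    0.3948]
need mm [ 0.8 -1.5  1.5] rot [ 0.023 -0.001  0.003]
[-0.1978  0.2273  0.0241] [ 0.9489  0.2555 -0.0193  0.0034 -1.2948 -0.8289]
```

A little more, up to the stop.

Emit:
play_rows --deltas '[{"wx": 0.04, "wy": 0, "wz": 0, "x": 0, "y": 0, "z": 0, "gripper": 0.95}, {"wx": 0.04, "wy": 0, "wz": 0, "x": 0, "y": 0, "z": 0, "gripper": 0.95}, {"wx": 0, "wy": 0, "wz": 0, "x": 0, "y": 0, "z": 0, "gripper": 0.7}, {"wx": 0, "wy": 0, "wz": 0, "x": 0, "y": 0, "z": 0, "gripper": 0.55}, {"wx": 0, "wy": 0, "wz": 0, "x": 0, "y": 0, "z": 0, "gripper": 0.5}]'

```text
time: 45.52
tcp_pos: [0.4507, 0.3535, 0.2871]
orientation: [0.511, -0.488, -0.509, -0.491]
wrist_force: [-0.2, 0.6, 0.7]
width: 0.0365
```

Emit:
play_rows --deltas '[{"wx": 0, "wy": 0, "wz": 0, "x": -25, "y": 0, "z": 0, "gripper": 0.5}, {"wx": 0, "wy": 0, "wz": 0, "x": -50, "y": 0, "z": 0, "gripper": 0.5}, {"wx": 0, "wy": 0, "wz": 0, "x": -40, "y": 50, "z": 0, "gripper": 0.5}, {"wx": 0, "wy": 0, "wz": 0, "x": 0, "y": 55, "z": 0, "gripper": 0.5}, {"wx": 0, "wy": 0, "wz": 0, "x": 0, "y": 40, "z": 0, "gripper": 0.5}]'

```text
time: 46.15
tcp_pos: [0.305, 0.348, 0.4027]
orientation: [0.51, -0.491, -0.509, -0.491]
wrist_force: [0.2, 0.5, -0.1]
width: 0.0434
```

Run:
```python
from h import *
go(.452,.3544,.286,1.669)
c=read_camera("top");s=read_camera("scene")
cv2.imwrite("pics/top32.png",c["image"]);cv2.imwrite("pics/scene32.png",s["image"])
cv2.imwrite("pics/s32.png",cv2.resize(s["image"][105:265,270:430],None,fx=3.75,fy=3.75,interpolation=cv2.INTER_CUBIC))
cv2.imwrite("pics/t32.png",cv2.resize(c["image"][150:270,110:270],None,fx=4.6,fy=4.6,interpolation=cv2.INTER_CUBIC))
```

```text
t 46.15 tcp [0.305  0.348  0.4027] yaw 1.608 w 0.0434 F [ 0.1662  0.4854 -0.0618]
need mm [ 116.9 -147.     1.1] rot [-0.061 -0.001  0.001]
```

View pics/s32.png

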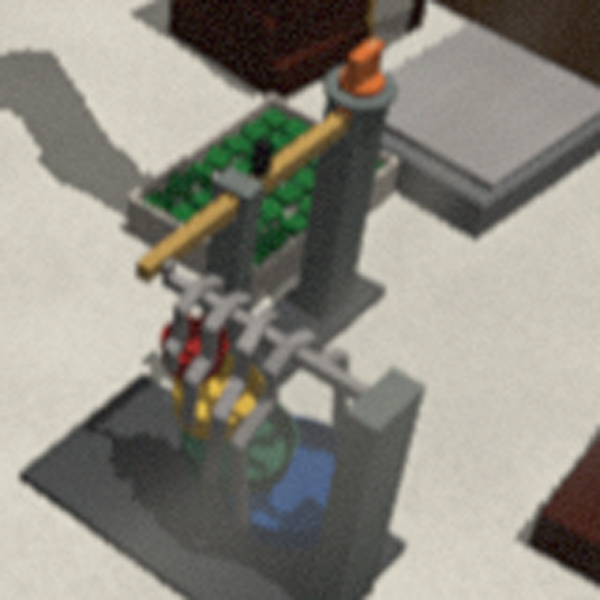

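View pics/t32.png

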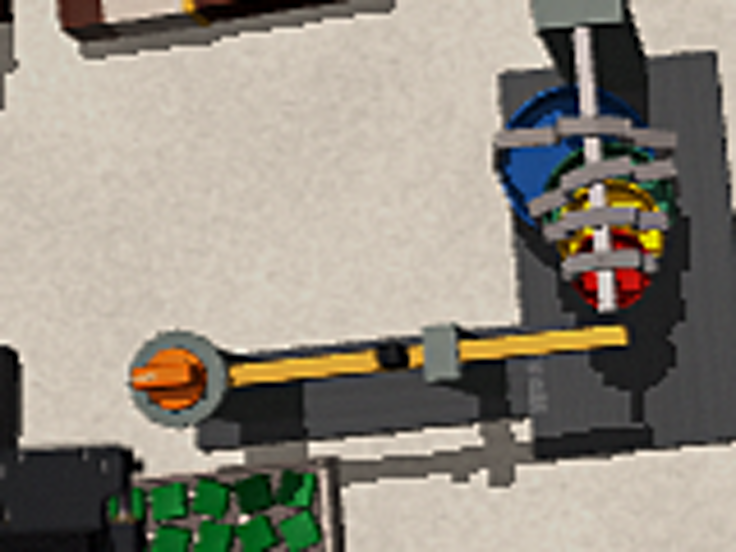

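The knob bar now lies along y, the bolt crosses the tip, and all four loops are on the bar. The blue cup looks to be swaying, so I wait briefly and check it.

Emit:
play_rows --deltas '[{"wx": 0, "wy": 0, "wz": 0, "x": 0, "y": 0, "z": 0, "gripper": 0.5}, {"wx": 0, "wy": 0, "wz": 0, "x": 0, "y": 0, "z": 0, "gripper": 0.5}, {"wx": 0, "wy": 0, "wz": 0, "x": 0, "y": 0, "z": 0, "gripper": 0.5}, {"wx": 0, "wy": 0, "wz": 0, "x": 0, "y": 0, "z": 0, "gripper": 0.5}, {"wx": 0, "wy": 0, "wz": 0, "x": 0, "y": 0, "z": 0, "gripper": 0.5}]'

```text
time: 46.88
tcp_pos: [0.3062, 0.348, 0.4028]
orientation: [0.51, -0.49, -0.509, -0.49]
wrist_force: [-0.8, -0.2, -1.1]
width: 0.0434
```

Run:
```python
from h import *
u=np.array([.9952,.0978]);v=np.array([-.0978,.9952]);tip=np.array([.4949,.0786])
for i in range(3):
    c=read_camera("top")
    cc=[k for k in cups("top",c["image"])["blue"] if cv2.boundingRect(k)[0]<290][:1]
    P=np.array([onz("top",p[0],.087)[:2] for p in cv2.convexHull(cc[0])],np.float32)
    (x,y),r=cv2.minEnclosingCircle(P);d=np.array([x,y])-tip;print("blue cup hook frame",d@u,d@v,r)
cv2.imwrite("pics/t33.png",cv2.resize(c["image"][130:310,100:290],None,fx=3.3,fy=3.3,interpolation=cv2.INTER_CUBIC))
```

```text
blue cup hook frame 0.1268530825291896 0.012720912602901455 0.05770990625023842
blue cup hook frame 0.12530650852668523 0.019093307820320128 0.05765729397535324
blue cup hook frame 0.12599343662309884 0.02249802117681503 0.05745137110352516
```

View pics/t33.png

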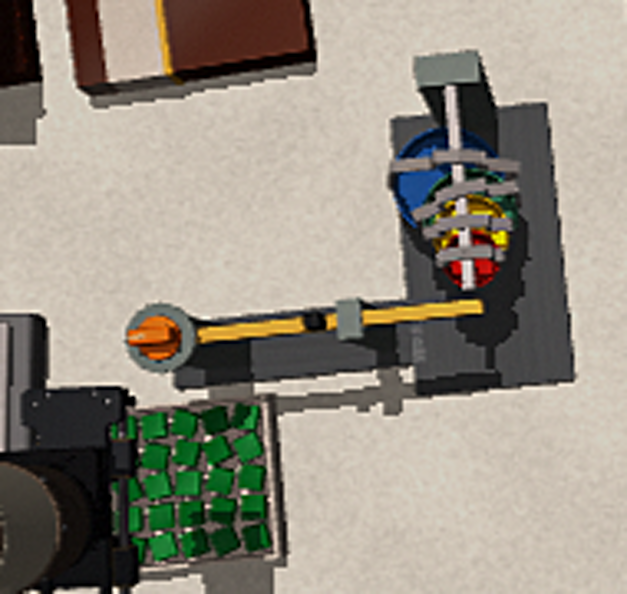

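Blue only sways sideways, about ±22 mm at the cup or 0.15 rad, well inside the limit. Everything is in place, so I hand in.

Run:
```python
from h import *
print(ctrl.close_job())
```

```text
the job is handed in; nothing more can be done
None
```

All four pails hang on the hook in order from the post: blue, green, yellow, red, each let go before the next. The bolt is pushed to its stop and the cam knob turned a quarter turn clockwise. I handed in at about 47 s.

**Last checks:**
- **Pails:** all four loops sit separately on the bar. At hand-in the blue pail was still swaying sideways, about 0.15 rad against the 0.45 limit.
- **Cam:** the knob's bar now lies along the rack's y axis, and the tool turned about 1.6 rad with it.
- **Cartons:** neither was touched that I know of. I did not measure their positions at the end.

**One disagreement:** the bolt moved only about 78 mm, by both the arm and the camera, not the nominal 90 mm. It would not go further under a 47 N push from behind, with its peg still clear of the front block. I took this as the end stop, meaning it started about 12 mm in. I could not read the joint value to confirm it is past 82 mm.

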